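# Park the soldering pen upright by way of the regrip cradle

### The job

The soldering pen lies on the bench and has to be parked upright, tip down, in the aluminium parking stand: handle inside the open-fronted pocket, its shoulder fully home on the pocket floor behind the front lip. First lay it in the sloping trough of the cradle, tip end down against the stop, and let go of it there, then take it again with a new grip that lets you stand it upright. Leave the masking tape, the tin, the jar and the eraser where they are, and let go of the pen at the end.

Things in the scene. Friction and masses are not known exactly. Their poses are not given: they have to be found in the camera images.
- solder_pen: Soldering pen, 161 mm long, ~60 g. Origin: mid length, on its underside; y axis runs tip to tail, z up as it lies, tip roughly towards the robot. Dark handle from y = -26 (shoulder) to +80 mm (tail), 20 mm wide (x), 21 mm thick (z 0 to 21), acts as a flat-sided square bar; thin tip 8 mm wide, y = -26 to -80. Centre line x = 0, z = 10.5 mm. Starts lying flat on the bench.
- pen_shoulder (a point): Point on the pen's centre line at the shoulder, where the handle ends and the thin tip begins (y = -26, z = 10.5 mm in the pen's frame).
- pen_tail (a point): Point on the pen's centre line at the tail end of the handle, 106 mm from the shoulder.
- cradle: Fixed regrip cradle: steel base 110 x 76 x 8 mm, on a post an aluminium trough rising at 45 degrees towards the cradle's +x (away from the robot; yaw varies), top about 112 mm over the bench. Origin: centre of the base's underside, z up. At the trough's low end is a stop plate with an upward-open slot 14 mm wide for the thin tip.
- cradle_seat (a point): Where the pen's shoulder point comes to lie, against the stop: (-20, 0, 62) mm in the cradle's frame, 10.5 mm out from the trough's flat floor. Floor 52 mm long up the slope from the stop; walls 27 mm apart inside, 17 mm high, with flared rims to 25 mm over the floor. The handle beyond 55 mm from the shoulder sticks out of the trough, free on all sides.
- cradle_tail (a point): Where the pen's tail point comes to lie in the cradle: 106 mm up the slope from cradle_seat, in the cradle's frame (55, 0, 137) mm.
- holder: Fixed parking stand: steel base 110 x 84 x 8 mm, aluminium back plate 118 mm high with a pocket open above and towards the stand's -x (robot side; yaw varies). Origin: centre of the base's underside, plumb below the pocket's middle, z up. Pocket 24 mm wide (y), back wall face at x = +12.5 mm, side walls 38 mm high over the floor, mouth flaring to about 44 mm wide at x = -28 mm.
- holder_seat (a point): Middle of the pocket floor, 80 mm over the bench: the shoulder point rests here, within about 2 mm of play. The floor has a slot 13 mm wide along y = 0, open at the front, for the thin tip. Across the mouth on both sides of the slot stands a lip 8 mm high, inner face at x = -12.5 mm: bring the handle in over it, then lower it behind it.
- masking_tape: Bystander: beige roll of masking tape lying flat, 68 mm across, 24 mm high. Origin: centre of its underside.
- flux_tin: Bystander: small pale round tin, 57 mm across, 21 mm high. Origin: centre of its underside.
- jar_0: Bystander: small glass jar with a pale lid, 44 mm across, 52 mm high. Origin: centre of its underside.
- eraser: Bystander: pinkish eraser block, 48 x 22 x 11 mm. Origin: centre of its underside. Behind it the fixed desk lamp's round dome (world x 0.70 to 0.96, y -0.27 to -0.01 m) hangs over the bench, its rim 247 mm up: keep the arm clear of it.

How it is judged (in metres and radians):
On the way:
1. the pen lies in the cradle's trough, shoulder near the stop, and the robot has let go of it (distance between pen_shoulder and cradle_seat below 0.012 m and distance between pen_tail and cradle_tail below 0.016 m and contact force between the fingers and solder_pen below 0.05 N and linear speed of solder_pen below 0.02 m/s), for 0.2 s.
At the end, for the whole second after the job is handed in: The pen stands upright (within 0.12 rad), tip down, in the parking stand's pocket: its shoulder point within 6 mm horizontally of holder_seat and no more than 3 mm above it (5 mm below), released and at rest (horizontal distance between pen_shoulder and holder_seat below 0.006 m and z of pen_shoulder in the frame of holder_seat between -0.005 and 0.003 m and angle between solder_pen's own y axis and vertical below 0.12 rad and linear speed of solder_pen below 0.02 m/s); the robot touches nothing.
It fails at once if masking tape, tin, jar or eraser moved by more than 30 mm (distance of any of masking_tape, flux_tin, jar_0, eraser from where it was at the start of the episode above 0.03 m).
It also fails if it takes over 67 s, if anything falls off the work surface, if the arm or the gripper's body presses on something with over 40 N, if the wrist force passes 120 N, or if a joint passes its speed limit or range.

### The arm

A 6-joint arm with a two-finger parallel gripper is mounted at the origin on a cart in front of the work surface, level with it; the furniture and walls round the work are solid. World frame = base frame: x ahead of the robot, y to its left, z up, the work surface at z = 0. Lengths are in mm, angles in degrees, forces in N, time in s.
With the tool pointing down it reaches from about 300 to 850 mm from the base axis. Payload 4.2 kg.
Tool frame: the origin (TCP) lies at the very end of the fingers, on their centre line; the grasp point (between the pads) lies 19 mm behind it (env.grip_depth is the distance from the TCP to the grasp point, in mm); z points along the fingers, y is the line along which they close (so a half turn about z gives the same grasp; the last joint's range is limited). The gripper opens to 91 mm and grips with 3 to 60 N. Pads are 32 mm wide; open, the fingers measure 118 mm over their backs; the gripper's body (76 mm by 178 mm) begins 60 mm behind the grasp point.
Start: joints at [-76.662, 18.312, 89.639, -0, 72.044, -1.146], TCP at [143.82, -556.742, 187.976] pointing down, gripper open.
Joint ranges: [-177.97, 177.97], [-48.28, 115.42], [12.27, 149.76], [-77.06, 257.06], [2.81, 150.46], [-146.56, 146.56]. Speed limits (degrees/s): [147.25, 147.25, 180, 180, 180, 180].

### API

Orientations are given as [roll, pitch, yaw] about the fixed x, y, z axes, in that order (R = Rz(yaw) Ry(pitch) Rx(roll)).
In Python, from workcell import env, cams gives the robot as it stands.
- The arm moves only by the tool apply_moves, never from a script. Its argument "deltas" is a list of rows, each a list of 5 numbers: the shift along the tool's x, y, z in m, then the turn about the tool's z in rad, then the opening, from -1 (shut) to 1 (fully open), so that 0 is half open. In form: [[tx, ty, tz, roll, gripper], ...]. A call has 1 to 5 rows; each row is the pose to reach, as a shift and turn from the pose commanded when the call began, along the tool's axes at that moment; what a row does not reach only later rows make up. A row lasts 1/10 s, in which the tool goes at most 50 mm and 8.59 degrees, less where a joint would pass 70% of its speed; a pose out of reach is approached as far as the arm can. A call with a gripper value outside its range is refused whole. The fingers move at their own pace and stop on an object; "grip_force" is the grip in N (left out, the last holds). Time passes only in rows, so rows that repeat a pose let the fingers close. It gives the time, the measured TCP pose, the force, the opening and the grip force at its end, in the units of the state.
- env.state(): the state, without advancing time (a new reading comes with each control period).
- cams.grab_frame(name): name is "side" or "top" or "wrist"; returns the picture (400x640x3 uint8, blue, green, red); there is no depth.
- cams.get_calibration(name): a dict with "mtx" (3x3 intrinsics, pixels), "eye" and "attitude" of the camera in the world; the wrist camera has in their place "tool_from_camera" (4x4, takes a point from camera to tool coordinates, whose origin is the TCP and whose axes are the flange's). Camera axes: x right, y down, z forward; pixel columns grow to the right and rows downward; lengths in mm; the calibration is good to about 2 mm. A picture is of the moment at which its call begins: read the wrist's pose just before it. get_calibration takes no time and is no camera call.
- env.job_done(): hands the job in; it is judged then, once.
The state is a dict: "time_s": time; "qpos": joint angles; "qvel": joint speeds; "effort": joint torques, N m; "ee_pos": TCP position; "ee_rot": TCP orientation; "force": force on the tool from outside, world axes, zero at the start; "torque": the same for the moment, N m; "gripper_width": finger opening in mm; "gripper_force": force on a finger pad.
Only numpy, scipy, OpenCV 4.12 (cv2) and the standard library are available. Lean on these libraries where they do the work, as an engineer would, in place of code of your own. Each camera call takes 0.05 s, during which the arm holds its last target. There are 200 camera calls.

## Working session

There is one attempt and no reset: what is moved stays moved. The work goes in short steps, Python scripts to look and compute and a tool call to move; the robot and the scene stay as the last step left them, time stands still between calls to the robot, and variables do not carry over. Pictures are saved under pics/ and viewed, at most 10 in all, crops included, and the job is handed in when it is done.

Besides the shell and the picture viewer there is one more tool, called after "Request:" by a JSON object that holds its "fn" and its "kwargs". apply_moves: Moves the arm, as the interface text tells. Its arguments: {"type":"object","properties":{"deltas":{"type":"array"},"grip_force":{"type":"number"}},"required":["deltas"]}

```bash
mkdir -p pics; ls; python3 - <<'E'
from workcell import env,cams
import cv2,numpy as np
np.set_printoptions(precision=3,suppress=True)
print(env.state())
for n in("top","side","wrist"):
    c=cams.get_calibration(n);print(n,c)
    cv2.imwrite(f"pics/{n}0.png",cams.grab_frame(n))
E
```

```text
pics
{'time_s': 0.0, 'qpos': array([-76.663,  18.35 ,  89.708,   0.   ,  72.042,  -1.147]), 'qvel': array([-0.072, -0.012, -0.022,  0.043,  0.071,  0.022]), 'effort': array([  0.001, -41.246, -23.197,   0.073,   0.046,  -0.   ]), 'ee_pos': array([ 143.674, -556.188,  187.123]), 'ee_rot': array([-179.9  ,   -0.002,   14.483]), 'force': array([-0.362,  0.154,  0.944]), 'torque': array([-0.022, -0.05 , -0.031]), 'gripper_force': 0.0, 'gripper_width': 91.25447555455044}
top {'mtx': array([[395.285,   0.   , 308.517],
       [  0.   , 395.285, 203.706],
       [  0.   ,   0.   ,   1.   ]]), 'eye': array([ 482.502,  -64.673, 1053.285]), 'attitude': array([-175.395,    1.496,  -91.081])}
side {'mtx': array([[411.062,   0.   , 325.557],
       [  0.   , 411.062, 198.629],
       [  0.   ,   0.   ,   1.   ]]), 'eye': array([1222.299,  388.825, 1124.477]), 'attitude': array([-142.005,   -0.31 ,  123.004])}
wrist {'mtx': array([[320.256,   0.   , 323.395],
       [  0.   , 320.256, 196.092],
       [  0.   ,   0.   ,   1.   ]]), 'tool_from_camera': array([[   0.001,   -0.966,   -0.258,   71.775],
       [   1.   ,    0.001,    0.001,    0.392],
       [  -0.001,   -0.258,    0.966, -197.464],
       [   0.   ,    0.   ,    0.   ,    1.   ]])}
```

View pics/top0.png

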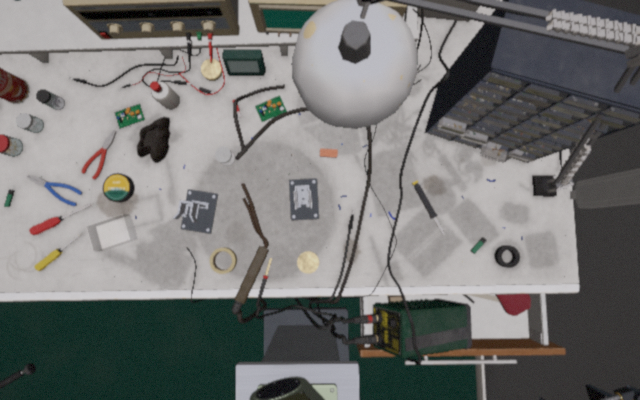

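View pics/side0.png

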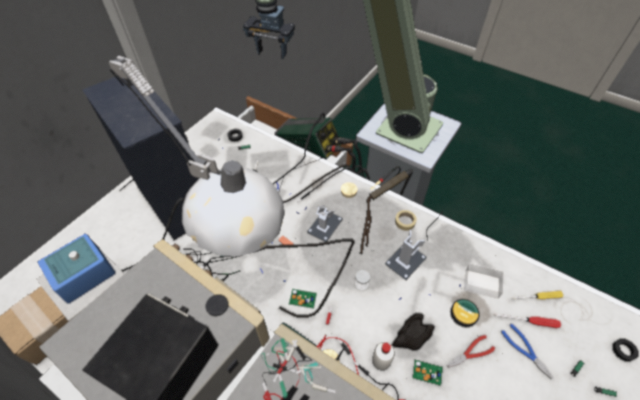

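```bash
cat > h.py <<'E'
from workcell import env,cams
import cv2,numpy as np
from scipy.spatial.transform import Rotation as R
np.set_printoptions(precision=1,suppress=True)
def rpy(a): return R.from_euler('xyz',a,degrees=True).as_matrix()
def cam(n,st=None):
    c=cams.get_calibration(n)
    if n!='wrist': return c['mtx'],rpy(c['attitude']),np.array(c['eye'])
    T=np.array(c['tool_from_camera']);A=rpy(st['ee_rot'])
    return c['mtx'],A@T[:3,:3],np.array(st['ee_pos'])+A@T[:3,3]
def ray(C,uv,z):
    K,A,e=C;d=A@np.linalg.solve(K,[uv[0],uv[1],1]);return e+d*(z-e[2])/d[2]
def proj(C,P):
    K,A,e=C;p=K@(A.T@(np.asarray(P,float)-e));return p[:2]/p[2]
E
python3 - <<'E'
from h import *
C=cam('top')
for n,uv,z in [('tail',(415,181),10),('sh',(435,215),10),('tip',(443,234),10),('stA',(198,211),8),('stB',(303,199),8),('tape',(223,260),24),('tin',(308,262),21),('jar',(224,156),52),('er',(328,153),11)]:
    print(n,ray(C,uv,z), )
t=cv2.imread('pics/top0.png');a=t[165:250,160:345];b=t[165:250,395:465]
cv2.imwrite('pics/c1.png',np.vstack([cv2.resize(np.hstack([a]),(740,340),interpolation=3),]))
s=cv2.imread('pics/side0.png')[190:290,290:440]
cv2.imwrite('pics/c2.png',np.vstack([cv2.resize(a,(600,276),interpolation=3),np.hstack([cv2.resize(s,(420,280),interpolation=3),cv2.resize(b,(180,280),interpolation=3)])]))
E
```

```text
tail [ 621.3 -321.6   10. ]
sh [ 530.4 -370.    10. ]
tip [ 480.4 -388.5   10. ]
stA [553.9 256.5   8. ]
stB [580.1 -24.5   8. ]
tape [423.9 185.6  24. ]
tin [414.7 -35.1  21. ]
jar [691.8 175.8  52. ]
er [701.7 -93.6  11. ]
```

View pics/c2.png

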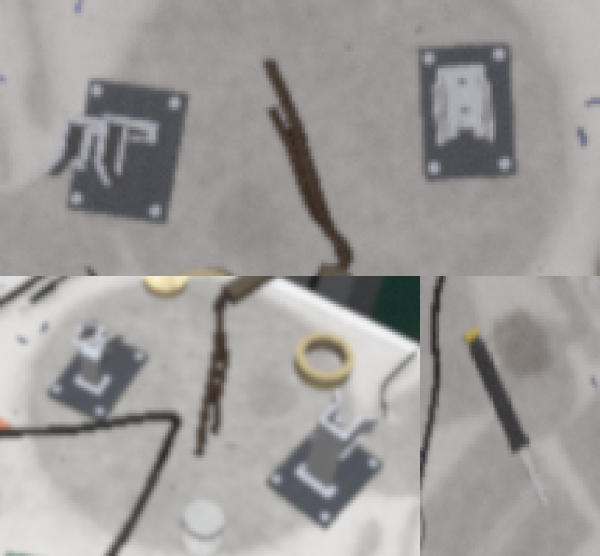

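```bash
python3 - <<'E'
from h import *
C=cam('top')
f=lambda u,v:(160+u*185/600,165+v*85/276)
def base(l):
    P=np.array([ray(C,f(*p),8) for p in l])[:,:2]; print(P.mean(0),'edges',P[0]-P[1],P[2]-P[3],P[0]-P[2],P[1]-P[3])
    d=(P[0]-P[2]+P[1]-P[3]);e=P[0]-P[1]+P[2]-P[3];print('yaw',np.degrees(np.arctan2(d[1],d[0])),np.degrees(np.arctan2(e[1],e[0]))-90)
base([(429,59),(500,55),(432,170),(504,164)])
base([(97,90),(174,103),(77,200),(155,211)])
t=ray(C,(414.4,182),11)[:2];s=ray(C,(434.7,216.9),11)[:2];q=ray(C,(444.4,233.9),11)[:2]
print(t,s,q,np.linalg.norm(t-s),np.linalg.norm(t-q))
d=t-q;d/=np.linalg.norm(d);print('yaw',np.degrees(np.arctan2(d[1],d[0])))
g=t-36*d;print('grip',g)
st=env.state();A=rpy(st['ee_rot']);print(A.T@(np.r_[g,110]-st['ee_pos']))
E
```

```text
[578.9 -26.5] edges [-2.  58.5] [-3.7 58.9] [91.3  1. ] [89.6  1.5]
yaw 0.79376060577269 2.7875134035432865
[552.6 254.4] edges [12.2 64.1] [10.2 64.5] [ 90.4 -16.1] [ 88.5 -15.6]
yaw -10.044821835671689 -9.884907685335307
[ 618.6 -319.6] [ 525.4 -368.7] [ 480.6 -391.8] 105.29797569868988 155.71962214145995
yaw 27.614331662289224
grip [ 586.7 -336.3]
[ 483.9 -102.1   77.5]
```

Request:
{"fn": "apply_moves", "kwargs": {"deltas": [[0.242, -0.051, 0.03, -0.23, 1], [0.242, -0.051, 0.03, -0.23, 1], [0.242, -0.051, 0.03, -0.23, 1], [0.242, -0.051, 0.03, -0.23, 1], [0.242, -0.051, 0.03, -0.23, 1]]}}

```text
time_s: 0.65
ee_pos: [366.9, -445.6, 157.6]
ee_rot: [-180.0, 0.0, 27.7]
force: [0.4, -1.1, -0.2]
gripper_width: 91.1
gripper_force: 0.0
```

Request:
{"fn": "apply_moves", "kwargs": {"deltas": [[0.242, 0.005, 0.03, 0, 1], [0.242, 0.005, 0.03, 0, 1], [0.242, 0.005, 0.03, 0, 1], [0.242, 0.005, 0.03, 0, 1], [0.242, 0.005, 0.03, 0, 1]]}}

```text
time_s: 1.15
ee_pos: [583.9, -337.2, 127.2]
ee_rot: [-180.0, 0.0, 27.7]
force: [-0.1, -0.9, 0.4]
gripper_width: 91.6
gripper_force: 0.0
```

```bash
python3 - <<'E'
from h import *
st=env.state();print(st['ee_pos'],st['ee_rot']);im=cams.grab_frame('wrist');st2=env.state();print(st2['ee_pos'])
np.save('st1',np.r_[st['ee_pos'],st['ee_rot']]);cv2.imwrite('pics/w1.png',im)
E
```

```text
[ 583.9 -337.2  127.2] [-180.     0.    27.7]
[ 589.7 -333.5  125.8]
```

View pics/w1.png

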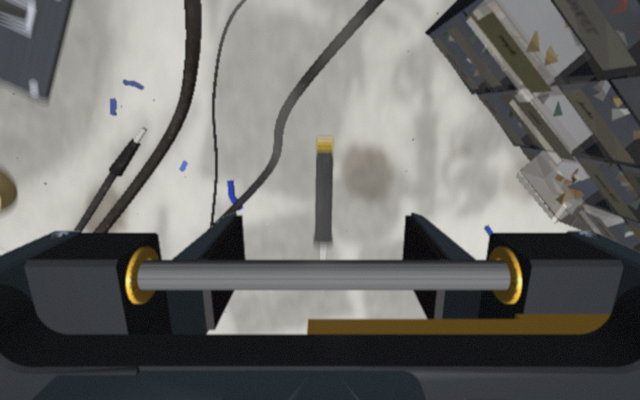

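```bash
python3 - <<'E'
from h import *
v=np.load('st1.npy');C=cam('wrist',dict(ee_pos=v[:3],ee_rot=v[3:]))
t=ray(C,(324.5,137),16)[:2];s=ray(C,(323,243),16)[:2];print(t,s,np.linalg.norm(t-s))
d=(t-s)/np.linalg.norm(t-s);print('yaw',np.degrees(np.arctan2(d[1],d[0])))
g=s+70*d
st=env.state();print(st['ee_pos'],st['ee_rot'],g,rpy(st['ee_rot']).T@(np.r_[g,3]-st['ee_pos']))
E
```

```text
[ 626.6 -316.5] [ 529.8 -365.8] 108.56491043722612
yaw 27.01658672454256
[ 589.7 -333.5  125.8] [-179.9   -0.3   27.9] [ 592.2 -334. ] [  1.3   1.7 122.8]
```

Request:
{"fn": "apply_moves", "kwargs": {"deltas": [[0.001, 0.002, 0.05, 0.01, 1], [0.001, 0.002, 0.1, 0.01, 1], [0.001, 0.002, 0.121, 0.01, 1], [0.001, 0.002, 0.121, 0.01, 1], [0.001, 0.002, 0.121, 0.01, 1]]}}

```text
time_s: 1.7
ee_pos: [584.1, -340.6, 7.3]
ee_rot: [180.0, -0.0, 27.1]
force: [0.2, 0.7, 0.8]
gripper_width: 91.3
gripper_force: 0.0
```

Request:
{"fn": "apply_moves", "kwargs": {"deltas": [[0, 0, 0, 0, -1], [0, 0, 0, 0, -1], [0, 0, 0, 0, -1], [0, 0, 0, 0, -1], [0, 0, 0, 0, -1]], "grip_force": 8}}

```text
time_s: 2.2
ee_pos: [584.0, -340.4, 7.4]
ee_rot: [180.0, -0.0, 27.1]
force: [0.3, -0.2, 0.7]
gripper_width: 54.2
gripper_force: 0.0
```

Request:
{"fn": "apply_moves", "kwargs": {"deltas": [[0.012, 0, 0.003, 0, 0.2], [0.012, 0, 0.003, 0, 0.2], [0.012, 0, 0.003, 0, -1], [0.012, 0, 0.003, 0, -1], [0.012, 0, 0.003, 0, -1]], "grip_force": 8}}

```text
time_s: 2.7
ee_pos: [594.4, -334.8, 3.9]
ee_rot: [-180.0, 0.0, 27.1]
force: [-0.1, 0.6, 0.3]
gripper_width: 33.7
gripper_force: 0.0
```

Request:
{"fn": "apply_moves", "kwargs": {"deltas": [[0, 0, 0, 0, -1], [0, 0, 0, 0, -1], [0, 0, 0, 0, -1], [0, 0, 0, 0, -1], [0, 0, 0, 0, -1]]}}

```text
time_s: 3.2
ee_pos: [594.5, -334.8, 4.0]
ee_rot: [180.0, -0.0, 27.1]
force: [0.2, -0.4, -1.2]
gripper_width: 0.7
gripper_force: 0.0
```

Request:
{"fn": "apply_moves", "kwargs": {"deltas": [[0, 0, 0, 0, -1], [0, 0, 0, 0, -1], [0, 0, -0.05, 0, -1], [0, 0, -0.1, 0, -1], [0, 0, -0.15, 0, -1]]}}

```text
time_s: 3.7
ee_pos: [594.2, -334.6, 155.4]
ee_rot: [-180.0, 0.0, 27.1]
force: [1.2, -0.6, 0.7]
gripper_width: 0.3
gripper_force: 0.0
```

```bash
python3 - <<'E'
from h import *
st=env.state();im=cams.grab_frame('wrist');t=cams.grab_frame('top')
np.save('st2',np.r_[st['ee_pos'],st['ee_rot']])
cv2.imwrite('pics/w2.png',np.vstack([im,cv2.resize(t[140:260,380:500],(200,200),interpolation=3).repeat(1,0) if 0 else cv2.copyMakeBorder(cv2.resize(t[140:260,380:500],(200,200),interpolation=3),0,0,0,440,0)]))
E
```

```text
(no output)
```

View pics/w2.png

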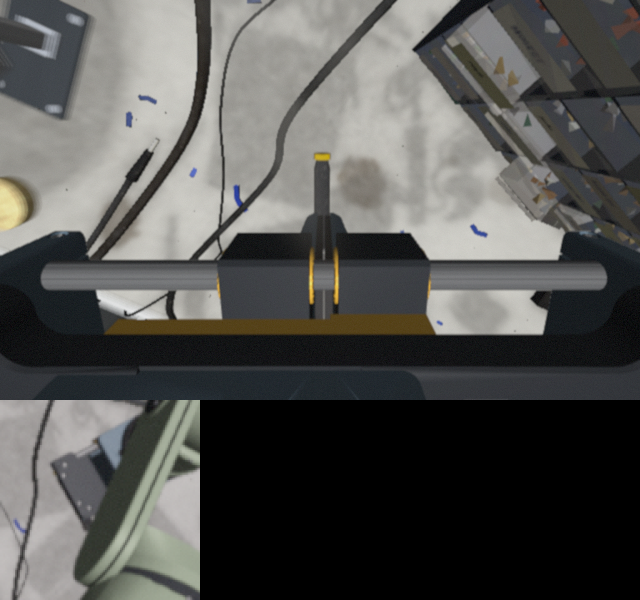

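```bash
python3 - <<'E'
from h import *
v=np.load('st2.npy');C=cam('wrist',dict(ee_pos=v[:3],ee_rot=v[3:]));print(v)
print('tcp px',proj(C,v[:3]))
for z in (0,10,21,100,160,175): print(z,ray(C,(322,154),z), 'width',np.linalg.norm(ray(C,(314.5,180),z)-ray(C,(330,180),z)))
st=env.state();print(st['ee_pos'],st['gripper_width'],st['gripper_force'],st['force'])
v=np.load('st1.npy');C=cam('wrist',dict(ee_pos=v[:3],ee_rot=v[3:]))
print('old width',np.linalg.norm(ray(C,(316,200),21)-ray(C,(333,200),21)),proj(C,v[:3]))
E
```

```text
[ 594.2 -334.6  155.4 -180.     0.    27.1]
tcp px [322.6 224.1]
0 [ 616.3 -322.1    0. ] width 17.443122508832037
10 [ 617.5 -321.5   10. ] width 16.948760539355444
21 [ 618.8 -320.9   21. ] width 16.404962372931195
100 [ 628.2 -316.4  100. ] width 12.499502814066176
160 [ 635.4 -313.1  160. ] width 9.53333099720663
175 [ 637.2 -312.2  175. ] width 8.791788042991692
[ 598.7 -337.1  163.1] 0.16271039180754332 0.0 [ 0.6 -0.6  0.1]
old width 16.73733311080471 [322.6 224.1]
```

```bash
python3 - <<'E'
from h import *
C=cam('side');S=cv2.imread('pics/side0.png');T=cv2.imread('pics/top0.png')
a=proj(C,[618,-320,10]);b=proj(C,[481,-391,10]);print(a,b)
m=((a+b)/2).astype(int);cb=cam('top');w=ray(cb,(252,278),10);q=proj(C,w).astype(int);print(w,q)
cr=lambda I,c:cv2.resize(I[max(c[1]-50,0):max(c[1]-50,0)+100,max(c[0]-50,0):max(c[0]-50,0)+100],(400,300) if 0 else (390,390),interpolation=3)
r=lambda I,c:cv2.resize(I[max(c[1]-37,0):][:75,max(c[0]-50,0):][:,:100],(400,300),interpolation=3)
cv2.imwrite('pics/c3.png',np.vstack([np.hstack([r(S,m),r(S,q)]),np.hstack([r(T,(430,207)),r(T,(252,272))])]))
E
```

```text
[247.4 193.3] [256.3 161. ]
[375.  112.7  10. ] [390 201]
```

View pics/c3.png

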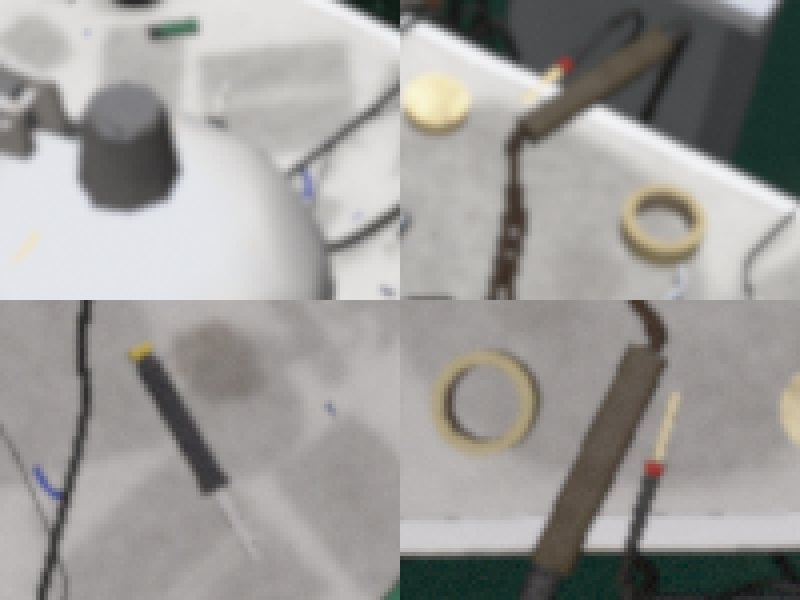

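Request:
{"fn": "apply_moves", "kwargs": {"deltas": [[0, 0, 0, 0, 1], [0, 0, 0, 0, 1], [0, 0, 0, 0, 1], [0, 0, 0, 0, 1], [0, 0, 0, 0, 1]]}}

```text
time_s: 4.3
ee_pos: [594.2, -334.6, 152.8]
ee_rot: [-179.9, 0.1, 27.1]
force: [0.4, 0.1, -0.2]
gripper_width: 37.8
gripper_force: 0.0
```

Request:
{"fn": "apply_moves", "kwargs": {"deltas": [[0, 0, 0, 0, 1], [0, 0, 0.05, 0, 1], [0, 0, 0.1, 0, 1], [0, 0, 0.13, 0, 1], [0, 0, 0.13, 0, 1]]}}

```text
time_s: 4.8
ee_pos: [590.9, -332.7, 18.6]
ee_rot: [-179.5, 0.3, 27.1]
force: [-0.5, 0.7, 0.8]
gripper_width: 77.3
gripper_force: 0.0
```

Request:
{"fn": "apply_moves", "kwargs": {"deltas": [[0, 0, 0, 0, 1], [0, 0, 0, 0, 1]]}}

```text
time_s: 5.0
ee_pos: [596.3, -335.8, 26.6]
ee_rot: [179.8, -0.2, 27.1]
force: [-0.7, -0.4, 0.5]
gripper_width: 90.7
gripper_force: 0.0
```

```bash
python3 - <<'E'
from h import *
st=env.state();im=cams.grab_frame('wrist');st2=env.state();print(st['ee_pos'],st2['ee_pos'],st2['qpos'],st2['gripper_width'])
np.save('st3',np.r_[st['ee_pos'],st['ee_rot']])
cv2.imwrite('pics/w3.png',im[60:340,120:520])
E
```

```text
[ 596.3 -335.8   26.6] [ 596.3 -335.8   26.8] [-30.3  34.9  86.3  -0.   58.6  32.6] 90.89625065160152
```

View pics/w3.png

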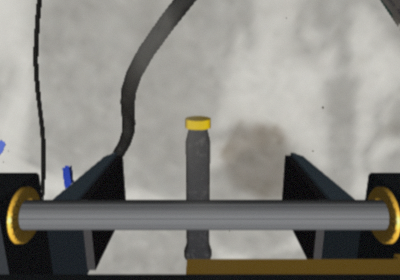

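Request:
{"fn": "apply_moves", "kwargs": {"deltas": [[0, 0, 0.018, 0, 0.5], [0, 0, 0.018, 0, -0.3], [0, 0, 0.018, 0, -0.3], [0, 0, 0.018, 0, -0.3], [0, 0, 0.018, 0, -0.3]], "grip_force": 15}}

```text
time_s: 5.55
ee_pos: [595.2, -335.1, 7.1]
ee_rot: [179.9, -0.1, 27.1]
force: [-0.1, -0.4, 0.1]
gripper_width: 54.2
gripper_force: 0.0
```

Request:
{"fn": "apply_moves", "kwargs": {"deltas": [[0, 0, 0, 0, -0.4], [0, 0, 0, 0, -0.5], [0, 0, 0, 0, -0.55], [0, 0, 0, 0, -0.6], [0, 0, 0, 0, -0.6]]}}

```text
time_s: 6.05
ee_pos: [594.5, -334.8, 5.9]
ee_rot: [180.0, 0.0, 27.1]
force: [0.1, 0.7, 0.0]
gripper_width: 18.4
gripper_force: 0.0
```

Request:
{"fn": "apply_moves", "kwargs": {"deltas": [[0, 0, 0, 0, -1]]}}

```text
time_s: 6.15
ee_pos: [594.5, -334.8, 5.9]
ee_rot: [180.0, 0.0, 27.1]
force: [-0.3, -0.5, -1.0]
gripper_width: 12.9
gripper_force: 0.0
```

```bash
python3 - <<'E'
from h import *
st=env.state();im=cams.grab_frame('wrist');print(st)
cv2.imwrite('pics/w4.png',im[60:340,120:520])
v=np.load('st3.npy');C=cam('wrist',dict(ee_pos=v[:3],ee_rot=v[3:]))
for z in (0,10,20): print(ray(C,(318,183),z))
E
```

```text
{'time_s': 6.15, 'qpos': array([-30.3,  36.1,  87.4,  -0. ,  56.5,  32.6]), 'qvel': array([ 0. ,  0.2,  0. , -0. ,  0. ,  0. ]), 'effort': array([ -0. , -53.7, -20. ,   0.1,  -0. ,   0. ]), 'ee_pos': array([ 594.5, -334.8,    5.9]), 'ee_rot': array([180. ,   0. ,  27.1]), 'force': array([-0.3, -0.5, -1. ]), 'torque': array([ 0., -0.,  0.]), 'gripper_force': 0.0, 'gripper_width': 12.86807810227178}
[ 614.1 -323.1    0. ]
[ 616.1 -322.2   10. ]
[ 618.1 -321.3   20. ]
```

View pics/w4.png

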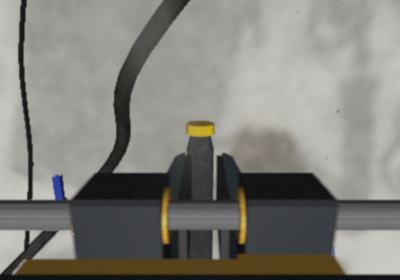

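Request:
{"fn": "apply_moves", "kwargs": {"deltas": [[0, 0, 0, 0, -1], [0, 0, 0, 0, -1], [0, 0, 0, 0, -1], [0, 0, 0, 0, -1]]}}

```text
time_s: 6.6
ee_pos: [594.5, -334.8, 6.0]
ee_rot: [180.0, 0.0, 27.1]
force: [-0.5, 0.5, -0.5]
gripper_width: 0.4
gripper_force: 0.0
```

```bash
python3 - <<'E'
from h import *
st=env.state();im=cams.grab_frame('wrist');print(st['gripper_width'],st['gripper_force'],st['ee_pos'])
T=cams.grab_frame('top')
cv2.imwrite('pics/w5.png',np.hstack([im[60:340,120:520],cv2.resize(T[150:250,380:480],(280,280),interpolation=3)]))
E
```

```text
0.3997310842826773 0.0 [ 594.5 -334.8    6. ]
```

View pics/w5.png

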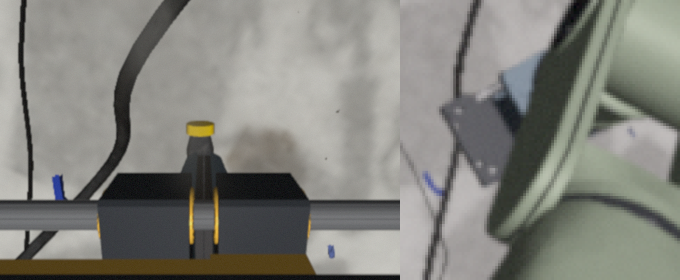

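```bash
python3 - <<'E'
from h import *
Cs=[(cam('top'),(414.4,182))]
v=np.load('st2.npy');Cs.append((cam('wrist',dict(ee_pos=v[:3],ee_rot=v[3:])),(322,153)))
v=np.load('st3.npy');Cs.append((cam('wrist',dict(ee_pos=v[:3],ee_rot=v[3:])),(318,183)))
Cs.append((cam('wrist',dict(ee_pos=np.array([594.5,-334.8,6.]),ee_rot=[180,0,27.1])),(321,188)))
def tri(L):
    M=0;b=0
    for (K,A,e),uv in L:
        d=A@np.linalg.solve(K,[*uv,1]);d/=np.linalg.norm(d);P=np.eye(3)-np.outer(d,d);M=M+P;b=b+P@e
    X=np.linalg.solve(M,b);return X
for L in (Cs[1:],Cs,[Cs[1],Cs[3]],[Cs[0],Cs[3]]):
    X=tri(L);print(X,[ (proj(c,X)-uv) for c,uv in L])
for z in(-60,-30,0,10): 
  print(z,[ray(c,uv,z)[:2] for c,uv in Cs], 'width w3',np.linalg.norm(ray(Cs[2][0],(306.5,200),z)-ray(Cs[2][0],(331,200),z)))
E
```

```text
[ 621.2 -319.9   33.6] [array([0.2, 0.1]), array([ 0. , -0.6]), array([-0.4,  0.6])]
[ 617.8 -321.    13.4] [array([0.7, 0.2]), array([-0.3,  0.9]), array([-0.5, -2. ]), array([-1.1, -1.6])]
[ 621.  -320.    31.3] [array([0.2, 0. ]), array([-0.3, -0. ])]
[ 617.8 -320.6   13. ] [array([0.6, 0.2]), array([-1.6, -2. ])]
-60 [array([ 627.9, -337. ]), array([ 610.3, -324.9]), array([ 601.9, -328.5]), array([ 601.3, -329.6])] width w3 22.564583825981746
-30 [array([ 623.9, -329.7]), array([ 613.8, -323.2]), array([ 608. , -325.8]), array([ 607.8, -326.5])] width w3 20.183377075572643
0 [array([ 620. , -322.3]), array([ 617.3, -321.6]), array([ 614.1, -323.1]), array([ 614.3, -323.4])] width w3 17.802170325163488
10 [array([ 618.7, -319.9]), array([ 618.5, -321. ]), array([ 616.1, -322.2]), array([ 616.5, -322.4])] width w3 17.0084347416938
```

```bash
python3 - <<'E'
from h import *
for n,k in(('top',5),('side',4)):
    C=cam(n);I=cv2.imread(f'pics/{n}0.png');g=cv2.cvtColor(I,cv2.COLOR_BGR2GRAY)
    for th in (60,90,115):
        m=cv2.morphologyEx((g<th).astype(np.uint8),cv2.MORPH_OPEN,np.ones((k,k),np.uint8))
        c,_=cv2.findContours(m,cv2.RETR_EXTERNAL,cv2.CHAIN_APPROX_NONE)
        for q in c:
            r=cv2.minAreaRect(q);w=ray(C,r[0],10)
            b=cv2.boxPoints(r);P=[ray(C,p,10)[:2] for p in b];s=sorted([np.linalg.norm(P[0]-P[1]),np.linalg.norm(P[1]-P[2])])
            if s[1]>35 and s[1]<220 and 200<w[0]<900 and abs(w[1])<650: print(n,th,np.array(r[0]),w[:2],np.array(s),I[int(r[0][1]),int(r[0][0])])
E
```

```text
top 60 [505. 343.] [ 201.2 -532.1] [ 19.8 166. ] [25 41 64]
top 60 [153.2 138.4] [753.5 379. ] [ 80.9 118.2] [38 42 47]
top 90 [513.5 257.5] [ 416.4 -566.4] [23.  43.6] [22 22 21]
top 90 [499.  254.5] [ 424.8 -529.8] [20.5 38.6] [48 46 50]
top 90 [306.5 211.5] [546.5 -33.3] [34.4 55.6] [87 80 77]
top 90 [253.3 216.4] [536.4 108.1] [17.7 73.3] [40 49 66]
top 90 [426.5 204. ] [ 559.8 -349.2] [14.9 73.7] [63 62 63]
top 90 [199.5 211.2] [553.2 251.9] [ 76.5 102.9] [84 77 77]
top 90 [120.5 195.5] [599.8 465.8] [24.3 57.2] [85 97 52]
top 90 [153.3 138.5] [753.4 378.8] [ 84.5 122.3] [38 42 47]
top 90 [126.5 121.6] [802.1 453.2] [18.  44.3] [ 65 102  39]
top 90 [276.5 114. ] [812.2  43. ] [22.1 35.3] [62 96 30]
top 115 [506.5 256. ] [ 420.6 -548.8] [56.5 64. ] [152 153 157]
top 115 [253.4 216.7] [535.6 107.8] [21.  88.5] [40 49 66]
top 115 [199.4 211.3] [552.8 252. ] [ 81.5 108.4] [84 77 77]
top 115 [424.5 200.5] [ 569.2 -344.4] [18.4 94.8] [58 55 56]
top 115 [121.  194.8] [601.7 464.5] [44.9 82.7] [77 88 39]
top 115 [304.5 199. ] [579.8 -28.6] [ 71.9 106.4] [163 156 157]
top 115 [153. 139.]
[... 699 characters left out ...]
70]
side 90 [236. 136.] [ 420.5 -541.1] [47.2 56.6] [111 112 113]
side 115 [431.6 371.6] [815.5 459.6] [33.6 56.5] [ 98 132 108]
side 115 [413.  335.5] [756.  378.2] [ 76.3 128.6] [43 45 49]
side 115 [469.4 305.3] [588.1 475.9] [26.3 57.2] [ 86 101  51]
side 115 [309.5 300.5] [826.7  83.9] [32.  39.8] [144 150 138]
side 115 [405.8 261.3] [558.7 259.4] [ 80.7 113.4] [111 109 110]
side 115 [325.7 226.1] [584.4 -17.9] [ 74.4 112.4] [108 106 105]
side 115 [368.4 224.7] [502.8  96.2] [ 20.3 103.6] [50 58 68]
side 115 [233.9 181.3] [ 602. -395.] [ 81.1 102.3] [74 74 75]
side 115 [210.  172.3] [ 616.6 -495.6] [38.7 57.6] [113 113 115]
side 115 [235.5 136. ] [ 421.6 -542.7] [51.3 67.9] [121 122 124]
```

Request:
{"fn": "apply_moves", "kwargs": {"deltas": [[0, 0, -0.05, 0, 1], [0, 0, -0.1, 0, 1], [0, 0, -0.15, 0, 1], [0, 0, -0.18, 0, 1], [0.012, -0.044, -0.18, 0, 1]]}}

```text
time_s: 7.2
ee_pos: [588.8, -295.4, 191.7]
ee_rot: [179.3, -0.4, 26.8]
force: [0.2, 0.6, -0.4]
gripper_width: 37.7
gripper_force: 0.0
```

Request:
{"fn": "apply_moves", "kwargs": {"deltas": [[0.011, -0.042, 0, 0, 1], [0.023, -0.085, 0, 0, 1], [0.035, -0.13, 0, 0, 1], [0.047, -0.175, 0, 0, 1], [0.059, -0.218, 0, 0, 1]]}}

```text
time_s: 7.7
ee_pos: [537.6, -67.4, 186.1]
ee_rot: [180.0, -0.0, 27.1]
force: [1.2, 0.3, 0.4]
gripper_width: 77.8
gripper_force: 0.0
```

Request:
{"fn": "apply_moves", "kwargs": {"deltas": [[0.011, -0.042, 0, 0, 1], [0.023, -0.085, 0, 0, 1], [0.035, -0.13, 0, 0, 1], [0.047, -0.175, 0, 0, 1], [0.047, -0.175, 0, 0, 1]]}}

```text
time_s: 8.2
ee_pos: [499.2, 112.6, 186.2]
ee_rot: [-179.9, -0.0, 27.4]
force: [0.4, -0.3, -0.9]
gripper_width: 91.3
gripper_force: 0.0
```

Request:
{"fn": "apply_moves", "kwargs": {"deltas": [[0, 0, 0, 0, 1], [0, 0, 0, 0, 1], [0, 0, 0, 0, 1]]}}

```text
time_s: 8.5
ee_pos: [500.9, 106.8, 185.9]
ee_rot: [180.0, 0.0, 27.0]
force: [0.8, -0.4, -1.3]
gripper_width: 91.0
gripper_force: 0.0
```

```bash
python3 - <<'E'
from h import *
st=env.state();im=cams.grab_frame('wrist');print(st['ee_pos'],st['ee_rot'])
np.save('st6',np.r_[st['ee_pos'],st['ee_rot']]);cv2.imwrite('pics/w6raw.png',im)
T=cv2.imread('pics/top0.png');S=cv2.imread('pics/side0.png')
z=lambda I,a,b:cv2.resize(I[a:a+80,b:b+120],(300,200),interpolation=3)
low=np.hstack([z(T,178,200),z(S,180,310)])
cv2.imwrite('pics/w6.png',np.vstack([im,cv2.copyMakeBorder(low,0,0,0,40,0)]))
E
```

```text
[500.9 106.8 185.9] [180.   0.  27.]
```

View pics/w6.png

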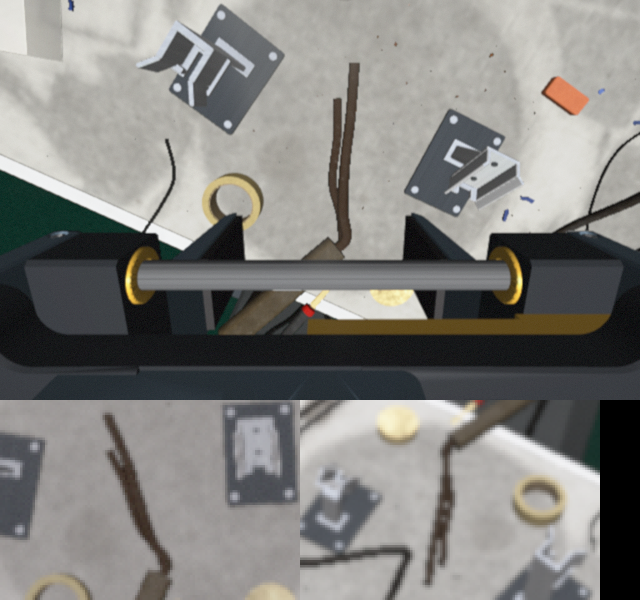

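```bash
python3 - <<'E'
from h import *
T0=cv2.imread('pics/top0.png').astype(np.float32);N=np.mean([cams.grab_frame('top').astype(np.float32) for _ in range(4)],0);cv2.imwrite('pics/top1.png',N)
for nm,(a,b,c,d) in dict(pen=(175,240,405,455),ref1=(230,250,460,520),tin=(250,275,295,322),bg=(180,240,455,505)).items():
    D=np.abs(T0-N)[a:b,c:d].max(2);s,_=cv2.phaseCorrelate(cv2.cvtColor(T0[a:b,c:d],6),cv2.cvtColor(N[a:b,c:d],6));print(nm,D.mean(),D.max(),s)
g=cv2.cvtColor(T0,6)
# dark elongated at finer scale everywhere on bench: list via blackhat
m=((g<75)).astype(np.uint8);m=cv2.morphologyEx(m,cv2.MORPH_OPEN,np.ones((3,3),np.uint8))
n,l,s,c=cv2.connectedComponentsWithStats(m);C=cam('top')
for i in range(1,n):
    if s[i,4]>60:
        r=cv2.minAreaRect(np.argwhere(l==i)[:,::-1].astype(np.int32));w=ray(C,r[0],10)
        if w[0]>250 and w[0]<900: print(np.array(r[0]),np.array(r[1])/.38,s[i,4],w[:2])
E
```

```text
pen 3.8658462 8.0 (0.0328516792797835, 0.043109089602140216)
ref1 3.8441668 8.75 (0.08698665568113739, -0.001409646875504933)
tin 3.9529629 6.5 (0.4947691292374703, 0.5222031244028287)
bg 3.9465833 8.25 (-0.02788997804120541, 0.0015007008323522086)
[538.4 112.1] [570.2 429.2] 20967 [ 798.5 -654.7]
[44.  96.5] [38.8 30.6] 155 [878.9 684.8]
[278.8 114.1] [21.2 48.3] 87 [811.7  36.7]
[153.6 138.8] [ 79.3 115.6] 1026 [752.4 378. ]
[242.  151.5] [15.3 37.7] 61 [711.6 137.2]
[128.2 191.8] [22.9 62.3] 108 [609.3 444.9]
[424.4 200.3] [94.3 13.6] 174 [ 569.7 -344.1]
[562. 299.] [526.3 405.3] 17615 [ 309.1 -682.4]
[254.2 219. ] [86.5 15.8] 174 [529.6 105.8]
[506.5 256. ] [52.6 60.5] 302 [ 420.6 -548.8][ WARN:0@2.486] global loadsave.cpp:1063 imwrite_ Unsupported depth image for selected encoder is fallbacked to CV_8U.
```

```bash
python3 - <<'E'
from h import *
v=np.load('st6.npy');C=cam('wrist',dict(ee_pos=v[:3],ee_rot=v[3:]))
for L in ([(454,118),(500,142),(412,190),(457,210)],[(222,14),(273,57),(178,88),(229,124)]):
    for z in(8,-22):
        P=np.array([ray(C,p,z)[:2] for p in L]);print(z,P.mean(0),[np.linalg.norm(P[i]-P[j]) for i,j in((0,1),(2,3),(0,2),(1,3))])
E
```

```text
8 [579.5 -29.3] [np.float64(62.48041366380362), np.float64(62.44177177833416), np.float64(94.26857263804716), np.float64(92.32582807349685)]
-22 [580.7 -42.7] [np.float64(67.47412324486942), np.float64(67.4323929298845), np.float64(101.80293175591464), np.float64(99.70491449746454)]
8 [552.5 253.4] [np.float64(66.81525913418051), np.float64(66.45431714922854), np.float64(92.16320020139774), np.float64(88.80461142209741)]
-22 [551.5 262.6] [np.float64(72.15542863906089), np.float64(71.765638582485), np.float64(99.52928869024576), np.float64(95.90226671752424)]
```

Request:
{"fn": "apply_moves", "kwargs": {"deltas": [[-0.03, -0.09, 0, 0, 1], [-0.03, -0.09, 0.04, 0, 1], [-0.03, -0.09, 0.09, 0, -1], [-0.03, -0.09, 0.13, 0, -1], [-0.03, -0.09, 0.155, 0, -1]]}}

```text
time_s: 9.25
ee_pos: [430.3, 173.8, 28.0]
ee_rot: [-180.0, 0.3, 27.1]
force: [-0.2, -0.1, -0.1]
gripper_width: 70.3
gripper_force: 0.0
```

Request:
{"fn": "apply_moves", "kwargs": {"deltas": [[0, 0, -0.05, 0, -1], [0, 0, -0.1, 0, -1], [0, 0.04, -0.15, 0, -1], [-0.005, 0.09, -0.15, 0, -1], [-0.014, 0.14, -0.15, 0, -1]]}}

```text
time_s: 9.75
ee_pos: [483.3, 52.6, 183.3]
ee_rot: [179.9, -0.3, 27.2]
force: [0.8, 0.2, 0.3]
gripper_width: 30.4
gripper_force: 0.0
```

Request:
{"fn": "apply_moves", "kwargs": {"deltas": [[-0.008, 0.049, 0, 0, -1], [-0.017, 0.097, 0, 0, -1], [-0.026, 0.146, 0, 0, -1], [-0.035, 0.195, 0, 0, -1], [-0.044, 0.24, 0, 0, -1]]}}

```text
time_s: 10.25
ee_pos: [551.4, -182.9, 180.6]
ee_rot: [180.0, -0.0, 27.0]
force: [0.9, 0.1, 0.2]
gripper_width: 0.8
gripper_force: 0.0
```

Request:
{"fn": "apply_moves", "kwargs": {"deltas": [[-0.008, 0.049, 0.01, 0, -1], [-0.017, 0.097, 0.05, 0, -1], [-0.034, 0.145, 0.09, 0, -1], [-0.034, 0.145, 0.12, 0, -1], [-0.034, 0.145, 0.12, 0, -1]]}}

```text
time_s: 10.75
ee_pos: [582.7, -325.8, 53.6]
ee_rot: [-179.5, 0.4, 26.9]
force: [-0.3, 1.4, -0.7]
gripper_width: 0.4
gripper_force: 0.0
```

Request:
{"fn": "apply_moves", "kwargs": {"deltas": [[0, 0, 0, 0, -1], [0, 0, 0, 0, -1], [0, 0, 0, 0, -1]]}}

```text
time_s: 11.05
ee_pos: [588.2, -324.3, 63.4]
ee_rot: [179.8, -0.1, 27.2]
force: [0.2, -0.6, -0.2]
gripper_width: 0.5
gripper_force: 0.0
```

Request:
{"fn": "apply_moves", "kwargs": {"deltas": [[-0.005, 0.011, 0.015, 0, -1], [-0.005, 0.011, 0.033, 0, -1], [-0.005, 0.011, 0.033, 0, -1], [-0.005, 0.011, 0.033, 0, -1], [-0.005, 0.011, 0.033, 0, -1]]}}

```text
time_s: 11.55
ee_pos: [588.0, -337.1, 28.5]
ee_rot: [179.9, -0.0, 27.1]
force: [0.2, -0.4, -0.7]
gripper_width: 0.4
gripper_force: 0.0
```

Request:
{"fn": "apply_moves", "kwargs": {"deltas": [[0, 0, 0.002, 0, -1], [0, 0, 0.005, 0, -1], [0, 0, 0.008, 0, -1], [0, 0, 0.011, 0, -1], [0, 0, 0.011, 0, -1]]}}

```text
time_s: 12.05
ee_pos: [587.0, -336.5, 15.9]
ee_rot: [-179.9, 0.0, 27.1]
force: [0.1, 0.2, 0.5]
gripper_width: 0.8
gripper_force: 0.0
```

```bash
python3 - <<'E'
from h import *
T0=cv2.imread('pics/top0.png').astype(np.float32);g=T0.mean(2);C=cam('top')
best=np.full(g.shape,-1e9,np.float32);arg=np.zeros(g.shape)
yy,xx=np.mgrid[-30:31,-30:31]
for a in range(0,180,6):
    c,s=np.cos(np.radians(a)),np.sin(np.radians(a));u=xx*c+yy*s;v=-xx*s+yy*c
    ins=(abs(u)<18)&(abs(v)<2.6);f1=(abs(u)<18)&(v>6)&(v<9);f2=(abs(u)<18)&(v<-6)&(v>-9)
    k=lambda m:cv2.filter2D(g,-1,(m/m.sum()).astype(np.float32))
    k2=lambda m:cv2.filter2D(g*g,-1,(m/m.sum()).astype(np.float32))
    mi=k(ins);sd=np.sqrt(np.maximum(k2(ins)-mi*mi,0))
    sc=np.minimum(k(f1),k(f2))-mi-sd
    m=sc>best;best[m]=sc[m];arg[m]=a
b=best.copy()
for i in range(22):
    y,x=np.unravel_index(b.argmax(),b.shape);w=ray(C,(x,y),10);print((x,y),round(float(b[y,x]),1),arg[y,x],w[:2],T0[y,x]);cv2.circle(b,(int(x),int(y)),14,-1e9,-1)
E
```

```text
(np.int64(253), np.int64(216)) 81.4 72.0 [537.4 108.8] [40. 49. 66.]
(np.int64(249), np.int64(279)) 77.5 114.0 [372.5 120.6] [67. 78. 88.]
(np.int64(425), np.int64(201)) 76.3 60.0 [ 567.8 -345.5] [61. 58. 57.]
(np.int64(534), np.int64(315)) 63.6 90.0 [ 270.  -609.3] [67. 69. 73.]
(np.int64(255), np.int64(266)) 63.4 114.0 [406.  104.6] [77. 85. 95.]
(np.int64(46), np.int64(225)) 62.5 156.0 [524.5 666.7] [ 55.  55. 162.]
(np.int64(564), np.int64(171)) 61.7 126.0 [ 639.  -710.6] [63. 63. 67.]
(np.int64(535), np.int64(329)) 58.9 84.0 [ 235.  -609.6] [67. 70. 71.]
(np.int64(249), np.int64(202)) 58.2 72.0 [574.9 119.2] [63. 68. 78.]
(np.int64(249), np.int64(144)) 57.4 132.0 [731.6 118.2] [56. 55. 61.]
(np.int64(259), np.int64(229)) 56.8 66.0 [502.7  93.2] [36. 45. 58.]
(np.int64(572), np.int64(157)) 56.1 120.0 [ 675.7 -733.8] [56. 56. 58.]
(np.int64(108), np.int64(15)) 53.9 0.0 [1107.5  511.2] [0. 1. 1.]
(np.int64(123), np.int64(15)) 51.1 0.0 [1106.1  468.7] [0. 0. 0.]
(np.int64(438), np.int64(114)) 49.7 126.0 [ 800.5 -389.9] [31. 25. 25.]
(np.int64(369), np.int64(159)) 49.7 90.0 [ 683.1 -202.3] [40. 44. 50.]
(np.int64(374), np.int64(0)) 49.4 0.0 [1125.4 -229.8] [46. 45. 47.]
(np.int64(190), np.int64(12)) 49.1 0.0 [1108.4  280.3] [2. 3. 9.]
(np.int64(490), np.int64(343)) 47.9 0.0 [ 201.7 -494.4] [24. 39. 62.]
(np.int64(438), np.int64(13)) 47.0 12.0 [1082.1 -402.6] [58. 59. 62.]
(np.int64(236), np.int64(117)) 47.0 84.0 [806.8 153.1] [57. 58. 61.]
(np.int64(505), np.int64(343)) 46.5 0.0 [ 201.2 -532.1] [25. 41. 64.]
```

Request:
{"fn": "apply_moves", "kwargs": {"deltas": [[0, 0, 0.003, 0, -1], [0, 0, 0.006, 0, -1], [0, 0, 0.009, 0, -1], [0, 0, 0.012, 0, -1], [0, 0, 0.012, 0, -1]]}}

```text
time_s: 12.55
ee_pos: [587.0, -336.6, 4.0]
ee_rot: [-180.0, 0.0, 27.1]
force: [1.4, 1.4, -1.4]
gripper_width: 0.2
gripper_force: 0.0
```

Request:
{"fn": "apply_moves", "kwargs": {"deltas": [[0, 0, 0.002, 0, -1], [0, 0, 0.004, 0, -1], [0, 0, 0.006, 0, -1], [0, 0, 0.008, 0, -1]]}}

```text
time_s: 12.95
ee_pos: [587.4, -336.8, -3.5]
ee_rot: [180.0, 0.0, 27.1]
force: [0.2, 1.4, -0.4]
gripper_width: 0.4
gripper_force: 0.0
```

Request:
{"fn": "apply_moves", "kwargs": {"deltas": [[0, 0, 0.0015, 0, -1], [0, 0, 0.003, 0, -1], [0, 0, 0.0045, 0, -1], [0, 0, 0.006, 0, -1]]}}

```text
time_s: 13.35
ee_pos: [587.4, -336.8, -4.8]
ee_rot: [179.9, -0.0, 27.1]
force: [-8.8, 5.1, 30.7]
gripper_width: 0.7
gripper_force: 14.6
```

```bash
python3 - <<'E'
from h import *
st=env.state();print(st)
v=st;C=cam('wrist',st)
im=cams.grab_frame('wrist');cv2.imwrite('pics/w7.png',im)
for p in ([0,0,0],[16,0,0],[-16,0,0],[16,13.5,0],[16,13.5,-20],[16,13.5,-40],[0,0,-19]): print(p,proj(C,st['ee_pos']+rpy(st['ee_rot'])@np.array(p,float)))
g=im.mean(2);print('column 322',g[130:240:4,322].astype(int)); print('col 305',g[130:240:4,306].astype(int));print('row205',g[205,280:366:3].astype(int));print('row215',g[222,280:366:3].astype(int))
E
```

```text
{'time_s': 13.35, 'qpos': array([-30.8,  36.3,  88.9,  -0. ,  54.8,  32.1]), 'qvel': array([ 0.1, -0.1,  0.3,  0. , -0.5, -0.1]), 'effort': array([ -0. , -34.9, -15.7,   0.1,  -3.2,  -0. ]), 'ee_pos': array([ 587.4, -336.8,   -4.8]), 'ee_rot': array([179.9,  -0. ,  27.1]), 'force': array([-8.8,  5.1, 30.7]), 'torque': array([0.9, 1.6, 0. ]), 'gripper_force': 14.619044938590378, 'gripper_width': 0.7439000226015602}
[0, 0, 0] [322.6 224.1]
[16, 0, 0] [322.7 200.6]
[-16, 0, 0] [322.6 246.8]
[16, 13.5, 0] [343.7 200.6]
[16, 13.5, -20] [345.9 210. ]
[16, 13.5, -40] [348.5 221.5]
[0, 0, -19] [322.6 235.1]
column 322 [153 154 154 154 157 158 157 158 155 155 153  74 116 136 134  69  67  65
  71  68  66  73  45  47  43  43  44  41]
col 305 [152 153 154 150 148 151 152 153 158 152 153 149 145 147 150 150 149 149
 150 147 149 150 108  57  59  53  42  42]
row205 [150 147 145 143 140 143 146 147 147 137  67  74  70  72  72  69  69  61
  54 154 165 168 166 163 156 142 133 129 132]
row215 [145 144 145 144 144 144 145 146 118  58  57  61  55  48  47  40  36  46
  47  50  43 146 168 157 145 136 135 131 125]
```

Request:
{"fn": "apply_moves", "kwargs": {"deltas": [[0, 0, -0.02, 0, -1], [0, 0, -0.06, 0, -1], [0, 0, -0.11, 0, -1], [0, 0, -0.16, 0, 1], [0, 0, -0.18, 0, 1]]}}

```text
time_s: 13.9
ee_pos: [589.6, -338.0, 176.9]
ee_rot: [179.5, -0.3, 27.1]
force: [-0.5, 0.2, -0.3]
gripper_width: 13.7
gripper_force: 0.0
```

```bash
python3 - <<'E'
from h import *
def tri(L):
    M=0;b=0
    for (K,A,e),uv in L:
        d=A@np.linalg.solve(K,[*uv,1]);d/=np.linalg.norm(d);P=np.eye(3)-np.outer(d,d);M=M+P;b=b+P@e
    X=np.linalg.solve(M,b);return X,[np.round(proj(c,X)-uv,1) for c,uv in L]
t,s=cam('top'),cam('side')
print('A',tri([(t,(264,247.5)),(s,(370.5,196.5))]));print('B',tri([(t,(238,303.7)),(s,(410,172.7))]))
# braid: top (243.5,185),(266,246); side lower-right crop in w6: origin(310,180) scale 2.5, y offset 400, x offset 300
f=lambda u,v:(310+(u-300)/2.5,180+(v-400)/2.5)
print('braid far',tri([(t,(243.5,184.5)),(s,f(429,583))]));print('near',tri([(t,(266,246)),(s,f(447,448))]))
E
```

```text
A (array([456. ,  69.3,  90.8]), [array([-0.1,  0. ]), array([-0.1,  0. ])])
B (array([323.9, 133. , 119.1]), [array([-2.4,  1.6]), array([-2. ,  0.3])])
braid far (array([618.7, 132.9,  26. ]), [array([-0.8,  0.5]), array([-0.8,  0. ])])
near (array([459.2,  66.2,  78. ]), [array([-0.1,  0.1]), array([-0.1,  0. ])])
```

Request:
{"fn": "apply_moves", "kwargs": {"deltas": [[0, 0, 0, 0, 1], [0, 0, 0.05, 0, 1], [0, 0, 0.1, 0, 1], [0, 0, 0.15, 0, 1], [0, 0, 0.15, 0, 1]]}}

```text
time_s: 14.4
ee_pos: [580.7, -332.9, 11.3]
ee_rot: [-179.1, 0.6, 27.1]
force: [-0.3, 0.6, 0.6]
gripper_width: 53.6
gripper_force: 0.0
```

Request:
{"fn": "apply_moves", "kwargs": {"deltas": [[0, 0, 0.005, 0, 1], [0, 0, 0.01, 0, 1], [0, 0, 0.015, 0, 1], [0, 0, 0.02, 0, 1], [0, 0, 0.025, 0, 1]]}}

```text
time_s: 14.9
ee_pos: [587.9, -337.1, -3.5]
ee_rot: [179.9, -0.1, 27.1]
force: [-0.6, -0.0, 0.2]
gripper_width: 90.5
gripper_force: 0.0
```

Request:
{"fn": "apply_moves", "kwargs": {"deltas": [[0, 0, 0.0025, 0, 1], [0, 0, 0.005, 0, 1], [0, 0, 0.0075, 0, 1], [0, 0, 0.01, 0, 1]]}}

```text
time_s: 15.3
ee_pos: [587.4, -336.8, -14.5]
ee_rot: [180.0, -0.0, 27.1]
force: [0.7, 0.4, 0.8]
gripper_width: 91.0
gripper_force: 0.0
```

```bash
python3 -c "
from h import *
print(env.grip_depth,env.state()['force'],[a for a in dir(env) if a[0]!='_'])"
```

```text
18.8 [0.7 0.4 0.8] ['Unreachable', 'grip_depth', 'job_done', 'state']
```

Request:
{"fn": "apply_moves", "kwargs": {"deltas": [[0, 0, 0.0025, 0, 1], [0, 0, 0.005, 0, 1], [0, 0, 0.007, 0, 1], [0, 0, 0.007, 0, 0]], "grip_force": 8}}

```text
time_s: 15.7
ee_pos: [587.2, -336.7, -21.8]
ee_rot: [-180.0, 0.0, 27.1]
force: [0.1, 0.1, 0.3]
gripper_width: 85.7
gripper_force: 0.0
```

Request:
{"fn": "apply_moves", "kwargs": {"deltas": [[0, 0, 0, 0, -1], [0, 0, 0, 0, -1], [0, 0, 0, 0, -1], [0, 0, 0, 0, -1], [0, 0, 0, 0, -1]]}}

```text
time_s: 16.2
ee_pos: [587.4, -336.8, -21.3]
ee_rot: [180.0, -0.0, 27.1]
force: [0.4, 0.4, 0.3]
gripper_width: 45.7
gripper_force: 0.0
```

Request:
{"fn": "apply_moves", "kwargs": {"deltas": [[0, 0, 0, 0, -1], [0, 0, 0, 0, -1], [0, 0, 0, 0, -1], [0, 0, 0, 0, -1]]}}

```text
time_s: 16.6
ee_pos: [587.3, -336.7, -21.3]
ee_rot: [-180.0, 0.0, 27.1]
force: [0.4, -0.1, 0.9]
gripper_width: 21.3
gripper_force: 8.0
```

Request:
{"fn": "apply_moves", "kwargs": {"deltas": [[0, 0, -0.04, 0, -1], [0, 0, -0.08, 0, -1], [0, 0, -0.12, -0.14, -1], [0, 0, -0.16, -0.28, -1], [0, 0, -0.2, -0.42, -1]], "grip_force": 12}}

```text
time_s: 17.1
ee_pos: [587.1, -336.6, 180.2]
ee_rot: [-180.0, 0.0, 51.5]
force: [0.3, -0.8, 0.2]
gripper_width: 20.9
gripper_force: 12.0
```

Request:
{"fn": "apply_moves", "kwargs": {"deltas": [[0, 0, 0, -0.14, -1], [0, 0, 0, -0.28, -1], [0, 0, 0, -0.42, -1], [0, 0, 0, -0.56, -1], [0, 0, 0, -0.7, -1]]}}

```text
time_s: 17.6
ee_pos: [587.2, -336.6, 178.4]
ee_rot: [-180.0, -0.0, 91.6]
force: [-0.0, -0.2, -0.9]
gripper_width: 21.1
gripper_force: 12.0
```

Request:
{"fn": "apply_moves", "kwargs": {"deltas": [[0, 0, 0, -0.14, -1], [0, 0, 0, -0.28, -1], [0, 0, 0, -0.42, -1], [0, 0, 0, -0.44, -1], [0, 0, 0, -0.44, -1]]}}

```text
time_s: 18.1
ee_pos: [587.3, -336.7, 178.5]
ee_rot: [-180.0, -0.0, 116.3]
force: [0.8, 0.9, -0.6]
gripper_width: 20.9
gripper_force: 12.0
```

Request:
{"fn": "apply_moves", "kwargs": {"deltas": [[0.037, 0.025, 0, -0.14, -1], [0.074, 0.05, 0, -0.28, -1], [0.111, 0.075, 0, -0.42, -1], [0.148, 0.1, 0, -0.56, -1], [0.185, 0.125, 0, -0.7, -1]]}}

```text
time_s: 18.6
ee_pos: [616.8, -113.8, 178.7]
ee_rot: [180.0, 0.0, 156.7]
force: [0.1, 0.5, -0.4]
gripper_width: 20.9
gripper_force: 12.0
```

Request:
{"fn": "apply_moves", "kwargs": {"deltas": [[0.012, 0.042, 0, -0.14, -1], [0.025, 0.088, 0.01, -0.28, -1], [0.025, 0.088, 0.04, -0.42, -1], [0.025, 0.088, 0.07, -0.447, -1], [0.025, 0.088, 0.07, -0.447, -1]]}}

```text
time_s: 19.1
ee_pos: [625.5, -24.0, 104.4]
ee_rot: [180.0, -0.5, -177.9]
force: [-0.4, -0.0, -1.2]
gripper_width: 20.9
gripper_force: 12.0
```

Request:
{"fn": "apply_moves", "kwargs": {"deltas": [[0, 0, 0, 0, -1], [0, 0, 0, 0, -1]], "grip_force": 5}}

```text
time_s: 19.3
ee_pos: [630.2, -25.2, 110.5]
ee_rot: [-180.0, 0.2, -177.9]
force: [0.9, 0.5, -1.2]
gripper_width: 21.0
gripper_force: 5.0
```

```bash
cat > tail.py <<'E'
from h import *
st=env.state();im=cams.grab_frame('wrist');cv2.imwrite('pics/last.png',im)
hsv=cv2.cvtColor(im,cv2.COLOR_BGR2HSV)
m=cv2.inRange(hsv,(18,110,90),(35,255,255));m[250:]=0
n,l,s,c=cv2.connectedComponentsWithStats(m)
for i in range(1,n):
    if s[i,4]>25: print(s[i],c[i])
print(st['ee_pos'],st['ee_rot'],st['gripper_width'],st['gripper_force'],st['force'])
C=cam('wrist',st);A=rpy(st['ee_rot'])
# prediction: tail position for tilt angles; pen pivot in tool frame at z=-31.8, tail 34 from pivot
for th in range(-20,91,10):
    t=np.radians(th);p=np.array([34*np.cos(t),0,-31.8-34*np.sin(t)]);print(th,proj(C,st['ee_pos']+A@p),end=' ')
print()
E
python3 tail.py
python3 - <<'E'
from h import *
# cradle bolts seen from here? find cradle via top image for yaw: refine with w6 bolts
v=np.load('st6.npy');C=cam('wrist',dict(ee_pos=v[:3],ee_rot=v[3:]))
for L in ([(454,118),(500,142),(412,190),(457,210)],[(222,14),(273,57),(178,88),(229,124)]):
    P=np.array([ray(C,p,8)[:2] for p in L]);a=P[0]-P[2]+P[1]-P[3];b=P[0]-P[1]+P[2]-P[3];print(P.mean(0),np.degrees(np.arctan2(a[1],a[0])),np.degrees(np.arctan2(b[1],b[0]))-90)
E
```

```text
[308 179  32  18 503] [323.9 187.8]
[630.2 -25.2 110.5] [-180.     0.2 -177.9] 21.04716176622469 4.99841496348381 [ 0.9  0.5 -1.2]
-20 [324.5 185.5] -10 [324.5 185.2] 0 [324.6 186.7] 10 [324.6 190.3] 20 [324.6 196. ] 30 [324.6 203.9] 40 [324.7 213.7] 50 [324.7 225.1] 60 [324.7 237.8] 70 [324.6 251. ] 80 [324.6 264.1] 90 [324.6 276.4] 
[580.4 -27. ] 0.6587757579427962 2.245755182047091
[553.4 255.6] -9.65664307250505 -10.422573293601673
```

Request:
{"fn": "apply_moves", "kwargs": {"deltas": [[0.003, 0, 0.015, 0, -1], [0.003, 0, 0.03, 0, -1], [0.003, 0, 0.035, 0, -1], [0.003, 0, 0.038, 0, -1], [0.003, 0, 0.041, 0, -1]], "grip_force": 4}}

```text
time_s: 19.85
ee_pos: [627.0, -25.1, 68.7]
ee_rot: [-180.0, 0.2, -177.8]
force: [0.2, 0.3, 0.9]
gripper_width: 20.6
gripper_force: 4.0
```

```bash
python3 tail.py
```

```text
[308 179  32  19 512] [324.  188.4]
[627.  -25.1  68.7] [-180.     0.2 -177.8] 20.586354559432912 4.000017195940018 [0.2 0.3 0.9]
-20 [324.5 185.5] -10 [324.5 185.2] 0 [324.6 186.7] 10 [324.6 190.3] 20 [324.6 196. ] 30 [324.6 203.9] 40 [324.7 213.7] 50 [324.7 225.1] 60 [324.7 237.8] 70 [324.6 251. ] 80 [324.6 264.1] 90 [324.6 276.4]
```

Request:
{"fn": "apply_moves", "kwargs": {"deltas": [[0, 0, 0.002, 0, -1], [0, 0, 0.004, 0, -1], [0, 0, 0.006, 0, -1], [0, 0, 0.008, 0, -1], [0, 0, 0.008, 0, -1]]}}

```text
time_s: 20.4
ee_pos: [626.1, -24.9, 59.4]
ee_rot: [-180.0, 0.0, -177.8]
force: [1.5, 0.2, 0.7]
gripper_width: 20.9
gripper_force: 4.0
```

```bash
python3 tail.py
```

```text
[307 187  34  32 918] [323.5 202.5]
[626.1 -24.9  59.4] [-180.     0.  -177.8] 20.856887264953112 4.0000686049461365 [1.5 0.2 0.7]
-20 [324.5 185.6] -10 [324.5 185.2] 0 [324.6 186.7] 10 [324.6 190.3] 20 [324.6 196. ] 30 [324.6 203.9] 40 [324.7 213.7] 50 [324.7 225.2] 60 [324.7 237.8] 70 [324.6 251. ] 80 [324.6 264.1] 90 [324.6 276.4]
```

Request:
{"fn": "apply_moves", "kwargs": {"deltas": [[0, 0, 0.002, 0, -1], [0, 0, 0.004, 0, -1], [0, 0, 0.006, 0, -1], [0, 0, 0.008, 0, -1], [0, 0, 0.008, 0, -1]]}}

```text
time_s: 20.95
ee_pos: [625.2, -24.8, 51.0]
ee_rot: [180.0, -0.1, -177.8]
force: [0.3, 0.4, -0.2]
gripper_width: 21.2
gripper_force: 4.0
```

```bash
python3 tail.py
```

```text
[ 305  202   38   39 1200] [323.5 220.9]
[625.2 -24.8  51. ] [ 180.    -0.1 -177.8] 21.172781956963767 4.000050276517868 [ 0.3  0.4 -0.2]
-20 [324.5 185.6] -10 [324.5 185.2] 0 [324.6 186.7] 10 [324.6 190.3] 20 [324.6 196. ] 30 [324.6 203.9] 40 [324.7 213.7] 50 [324.7 225.2] 60 [324.7 237.8] 70 [324.6 251. ] 80 [324.6 264.1] 90 [324.6 276.4]
```

Request:
{"fn": "apply_moves", "kwargs": {"deltas": [[0, 0, -0.03, 0, -1], [0, 0, -0.07, 0, -1], [0, 0, -0.11, 0, -1], [0.03, 0, -0.145, 0.07, -1], [0.06, 0, -0.145, 0.21, -1]], "grip_force": 12}}

```text
time_s: 21.5
ee_pos: [568.0, -27.3, 201.3]
ee_rot: [179.9, 0.5, 169.9]
force: [-0.2, 0.1, -1.4]
gripper_width: 20.8
gripper_force: 12.0
```

Request:
{"fn": "apply_moves", "kwargs": {"deltas": [[0, 0, 0, 0.14, -1], [0, 0, 0, 0.28, -1], [0, 0, 0, 0.42, -1], [0, 0, 0, 0.56, -1], [0, 0, 0, 0.7, -1]]}}

```text
time_s: 22.0
ee_pos: [565.0, -27.0, 196.0]
ee_rot: [-179.9, -0.1, 129.7]
force: [-0.5, 0.4, -1.2]
gripper_width: 20.9
gripper_force: 12.0
```

Request:
{"fn": "apply_moves", "kwargs": {"deltas": [[0, 0, 0, 0.14, -1], [0, 0, 0, 0.28, -1], [0, 0, 0, 0.42, -1], [0, 0, 0, 0.56, -1], [0, 0, 0, 0.7, -1]]}}

```text
time_s: 22.5
ee_pos: [565.0, -27.0, 196.0]
ee_rot: [-179.9, -0.0, 89.6]
force: [0.4, -0.1, -1.3]
gripper_width: 20.9
gripper_force: 12.0
```

Request:
{"fn": "apply_moves", "kwargs": {"deltas": [[0, 0, 0, 0.14, -1], [0, 0, 0, 0.28, -1], [0, 0, 0, 0.42, -1], [0, 0, 0, 0.56, -1], [0, 0, 0, 0.7, -1]]}}

```text
time_s: 23.0
ee_pos: [565.0, -27.0, 195.9]
ee_rot: [-179.9, 0.1, 49.5]
force: [0.0, -0.6, -0.5]
gripper_width: 20.7
gripper_force: 12.0
```

Request:
{"fn": "apply_moves", "kwargs": {"deltas": [[0, 0, 0, 0.14, -1], [0, 0, 0, 0.28, -1], [0, 0, 0, 0.42, -1], [0, 0, 0, 0.56, -1], [0, 0, 0, 0.7, -1]]}}

```text
time_s: 23.5
ee_pos: [565.0, -27.0, 196.0]
ee_rot: [-180.0, 0.1, 9.4]
force: [-0.7, -0.1, -0.5]
gripper_width: 20.9
gripper_force: 12.0
```

Request:
{"fn": "apply_moves", "kwargs": {"deltas": [[0, 0, 0, 0.14, -1], [0, 0, 0, 0.14, -1], [0, 0, 0, 0.14, -1]]}}

```text
time_s: 23.8
ee_pos: [565.4, -27.1, 196.2]
ee_rot: [-180.0, 0.1, 1.9]
force: [0.1, -0.5, 0.1]
gripper_width: 21.0
gripper_force: 12.0
```

```bash
python3 tail.py
```

```text
[ 304  201   40   40 1242] [323.5 220.4]
[565.4 -27.1 196.2] [-180.     0.1    1.9] 20.993686380044917 12.00002208352089 [ 0.1 -0.5  0.1]
-20 [322.1 183.6] -10 [322.1 183.1] 0 [322.  184.6] 10 [322.  188.2] 20 [321.9 193.9] 30 [321.9 201.7] 40 [321.9 211.5] 50 [321.8 222.9] 60 [321.8 235.5] 70 [321.8 248.7] 80 [321.8 261.8] 90 [321.8 274.2]
```

Request:
{"fn": "apply_moves", "kwargs": {"deltas": [[0.046, 0, 0, 0, -1], [0.046, 0, 0.03, 0, -1], [0.046, 0, 0.06, 0, -1], [0.046, 0, 0.085, 0, -1], [0.046, 0, 0.085, 0, -1]]}}

```text
time_s: 24.35
ee_pos: [608.8, -25.6, 107.6]
ee_rot: [-180.0, 0.5, 1.8]
force: [-0.1, 0.2, -1.3]
gripper_width: 21.1
gripper_force: 12.0
```

Request:
{"fn": "apply_moves", "kwargs": {"deltas": [[0, 0, 0.005, 0, -1], [0, 0, 0.01, 0, -1], [0, 0, 0.014, 0, -1], [0, 0, 0.018, 0, -1], [0, 0, 0.018, 0, -1]]}}

```text
time_s: 24.85
ee_pos: [611.7, -25.8, 93.5]
ee_rot: [180.0, 0.0, 1.7]
force: [0.4, 0.7, -1.5]
gripper_width: 21.0
gripper_force: 12.0
```

Request:
{"fn": "apply_moves", "kwargs": {"deltas": [[0, 0, 0.002, 0, -1], [0, 0, 0.004, 0, -1], [0, 0, 0.006, 0, -1], [0, 0, 0.007, 0, -1], [0, 0, 0.007, 0, -1]], "grip_force": 5}}

```text
time_s: 25.35
ee_pos: [611.8, -25.8, 86.4]
ee_rot: [180.0, 0.0, 1.7]
force: [0.8, -0.5, -0.6]
gripper_width: 21.0
gripper_force: 5.0
```

```bash
python3 tail.py | head -2
```

```text
[ 304  201   39   40 1229] [323.4 220.6]
[611.8 -25.8  86.4] [180.    0.    1.7] 21.00855640138555 5.000009983778 [ 0.8 -0.5 -0.6]
```

Request:
{"fn": "apply_moves", "kwargs": {"deltas": [[0, 0, 0.0015, 0, -1], [0, 0, 0.003, 0, -1], [0, 0, 0.004, 0, -1], [0, 0, 0.004, 0, -1]], "grip_force": 4}}

```text
time_s: 25.8
ee_pos: [611.7, -25.8, 82.4]
ee_rot: [180.0, 0.0, 1.7]
force: [0.7, -0.7, -1.1]
gripper_width: 20.9
gripper_force: 4.0
```

```bash
python3 tail.py | head -2
```

```text
[ 304  201   39   40 1231] [323.4 220.5]
[611.7 -25.8  82.4] [180.    0.    1.7] 20.931044855684807 4.000003784894943 [ 0.7 -0.7 -1.1]
```

Request:
{"fn": "apply_moves", "kwargs": {"deltas": [[0, 0, 0.0015, 0, -1], [0, 0, 0.003, 0, -1], [0, 0, 0.003, 0, -1]]}}

```text
time_s: 26.15
ee_pos: [611.7, -25.8, 79.3]
ee_rot: [180.0, 0.0, 1.7]
force: [-0.1, 0.5, -0.6]
gripper_width: 20.9
gripper_force: 4.0
```

```bash
python3 tail.py | head -2
```

```text
[ 304  201   39   40 1231] [323.4 220.5]
[611.7 -25.8  79.3] [180.    0.    1.7] 20.865963518589997 4.000023230910301 [-0.1  0.5 -0.6]
```

Request:
{"fn": "apply_moves", "kwargs": {"deltas": [[0.0015, 0, 0, 0, -1], [0.003, 0, 0, 0, -1], [0.003, 0, 0, 0, -1]]}}

```text
time_s: 26.5
ee_pos: [615.2, -25.7, 79.7]
ee_rot: [180.0, -0.0, 1.7]
force: [0.4, 0.2, -0.1]
gripper_width: 20.9
gripper_force: 4.0
```

```bash
python3 tail.py | head -2
```

```text
[ 304  201   39   40 1238] [323.4 220.4]
[615.2 -25.7  79.7] [180.   -0.    1.7] 20.85593223888672 3.9999745041131973 [ 0.4  0.2 -0.1]
```

Request:
{"fn": "apply_moves", "kwargs": {"deltas": [[0, 0, 0, 0, -0.5], [0, 0, 0, 0, -0.4], [0, 0, 0, 0, -0.3], [0, 0, 0, 0, -0.2], [0, 0, 0, 0, -0.2]]}}

```text
time_s: 27.05
ee_pos: [614.9, -25.7, 79.7]
ee_rot: [180.0, -0.0, 1.7]
force: [0.8, -0.7, -0.6]
gripper_width: 36.4
gripper_force: 0.0
```

```bash
python3 tail.py | head -3
```

```text
[ 305  212   37   38 1161] [322.9 230.9]
[614.9 -25.7  79.7] [180.   -0.    1.7] 36.376488545314025 0.0 [ 0.8 -0.7 -0.6]
-20 [322.1 183.6] -10 [322.  183.1] 0 [322.  184.6] 10 [322.  188.2] 20 [321.9 193.9] 30 [321.9 201.7] 40 [321.9 211.5] 50 [321.8 222.9] 60 [321.8 235.5] 70 [321.8 248.7] 80 [321.8 261.8] 90 [321.8 274.2]
```

Request:
{"fn": "apply_moves", "kwargs": {"deltas": [[0, 0, 0, 0, -0.1], [0, 0, 0, 0, -0.1], [0, 0, 0, 0, -0.1]]}}

```text
time_s: 27.4
ee_pos: [614.9, -25.7, 79.6]
ee_rot: [180.0, -0.0, 1.7]
force: [1.1, 0.1, -0.4]
gripper_width: 41.3
gripper_force: 0.0
```

```bash
python3 tail.py | head -2; python3 - <<'E'
from h import *
st=env.state()
c,s=np.cos(np.radians(1.6)),np.sin(np.radians(1.6))
w=lambda x,z:np.array([580+c*x,-27+s*x,z])
C=cam('wrist',st)
for d in(0,5,10,15): print(d,proj(C,w(55+.707*d,137+.707*d)))
S=cam('side');im=cams.grab_frame('side');cv2.imwrite('pics/s2.png',im)
m=cv2.inRange(cv2.cvtColor(im,40),(18,110,90),(35,255,255));n,l,q,cc=cv2.connectedComponentsWithStats(m)
for i in range(1,n):
    if q[i,4]>4 and 280<cc[i][0]<400 and 150<cc[i][1]<260: print('side',q[i],cc[i])
for d in(0,5,10): print(d,proj(S,w(55+.707*d,137+.707*d)))
E
```

```text
[ 305  212   37   38 1162] [322.9 230.9]
[614.9 -25.7  79.6] [180.   -0.    1.7] 41.25711076868294 0.0 [ 1.1  0.1 -0.4]
0 [322.7 226.1]
5 [322.7 221.4]
10 [322.7 216.5]
15 [322.7 211.2]
side [312 210   8   5  26] [315.3 212.1]
0 [314.5 212.7]
5 [313.8 212.8]
10 [313.2 213. ]
```

Request:
{"fn": "apply_moves", "kwargs": {"deltas": [[0, 0, 0, 0, -1], [0, 0, 0, 0, -1], [0, 0, 0, 0, -1], [0, 0, 0, 0, -1], [0, 0, 0, 0, -1]], "grip_force": 12}}

```text
time_s: 28.0
ee_pos: [614.9, -25.7, 79.6]
ee_rot: [180.0, -0.0, 1.7]
force: [-0.3, -0.1, 0.3]
gripper_width: 21.2
gripper_force: 12.0
```

```bash
python3 tail.py | head -2
```

```text
[ 305  212   38   38 1171] [323.5 231. ]
[614.9 -25.7  79.6] [180.   -0.    1.7] 21.211336505417844 11.999225467443466 [-0.3 -0.1  0.3]
```

Request:
{"fn": "apply_moves", "kwargs": {"deltas": [[0, 0, -0.015, 0, -1], [0, 0, -0.04, 0, -1], [0, 0, -0.075, 0, -1], [0, 0, -0.115, 0, -1], [-0.03, 0, -0.12, 0, -1]]}}

```text
time_s: 28.55
ee_pos: [590.4, -26.8, 204.7]
ee_rot: [179.9, -0.7, 1.7]
force: [-0.6, 0.1, -0.7]
gripper_width: 21.0
gripper_force: 12.0
```

```bash
python3 tail.py | head -2
```

```text
[ 304  212   39   38 1183] [323.4 230.9]
[590.4 -26.8 204.7] [179.9  -0.7   1.7] 21.02981554450291 11.999796330928802 [-0.6  0.1 -0.7]
```

Request:
{"fn": "apply_moves", "kwargs": {"deltas": [[-0.016, -0.03, 0, -0.14, -1], [-0.032, -0.061, 0, -0.28, -1], [-0.048, -0.091, 0, -0.42, -1], [-0.064, -0.122, 0, -0.56, -1], [-0.08, -0.152, 0, -0.7, -1]]}}

```text
time_s: 29.1
ee_pos: [499.2, 124.0, 199.2]
ee_rot: [-180.0, 0.0, 42.1]
force: [0.5, -0.1, -0.9]
gripper_width: 20.8
gripper_force: 12.0
```

Request:
{"fn": "apply_moves", "kwargs": {"deltas": [[0.008, -0.035, 0, -0.14, -1], [0.016, -0.07, 0, -0.28, -1], [0.025, -0.104, 0, -0.42, -1], [0.033, -0.138, 0, -0.56, -1], [0.041, -0.173, 0, -0.7, -1]]}}

```text
time_s: 29.6
ee_pos: [414.5, 280.1, 199.3]
ee_rot: [-180.0, 0.0, 82.2]
force: [0.2, 1.0, -0.7]
gripper_width: 21.1
gripper_force: 12.0
```

Request:
{"fn": "apply_moves", "kwargs": {"deltas": [[0, 0, 0, -0.14, -1], [0, 0, 0, -0.28, -1], [0, 0, 0, -0.42, -1], [0, 0, 0, -0.56, -1], [0, 0, 0, -0.7, -1]]}}

```text
time_s: 30.1
ee_pos: [415.2, 279.1, 199.2]
ee_rot: [-179.9, 0.0, 122.4]
force: [0.6, -0.3, -1.5]
gripper_width: 21.2
gripper_force: 12.0
```

Request:
{"fn": "apply_moves", "kwargs": {"deltas": [[0, 0, 0, -0.14, -1], [0, 0, 0, -0.28, -1], [0, 0, 0, -0.42, -1], [0, 0, 0, -0.56, -1], [0, 0, 0, -0.7, -1]]}}

```text
time_s: 30.6
ee_pos: [415.2, 279.0, 199.2]
ee_rot: [-179.9, -0.0, 162.5]
force: [0.1, 0.8, -1.3]
gripper_width: 20.8
gripper_force: 12.0
```

Request:
{"fn": "apply_moves", "kwargs": {"deltas": [[0, 0, 0, -0.14, -1], [0, 0, 0, -0.14, -1], [0, 0, 0, -0.14, -1]]}}

```text
time_s: 30.9
ee_pos: [415.4, 279.1, 199.3]
ee_rot: [-180.0, -0.0, 170.0]
force: [0.2, -0.4, -1.1]
gripper_width: 21.0
gripper_force: 12.0
```

```bash
python3 tail.py | head -3
```

```text
[608 122  32  36 577] [627.3 142.2]
[ 304  212   39   38 1191] [323.4 230.9]
[415.4 279.1 199.3] [-180.   -0.  170.] 20.951395822064104 11.99956700205803 [ 0.2 -0.4 -1.1]
```

Request:
{"fn": "apply_moves", "kwargs": {"deltas": [[0, 0, 0.03, 0, -1], [0, 0, 0.06, 0, -1], [0, 0, 0.073, 0, -1], [0, 0, 0.073, 0, -1], [0, 0, 0.073, 0, -1]], "grip_force": 6}}

```text
time_s: 31.45
ee_pos: [415.9, 279.4, 127.0]
ee_rot: [180.0, 0.0, 170.1]
force: [0.5, 0.9, -0.8]
gripper_width: 21.1
gripper_force: 6.0
```

Request:
{"fn": "apply_moves", "kwargs": {"deltas": [[-0.01, 0, 0, 0, -1], [-0.02, 0, 0, 0, -1], [-0.03, 0, 0, 0, -1], [-0.035, 0, 0, 0, -1], [-0.035, 0, 0, 0, -1]]}}

```text
time_s: 31.95
ee_pos: [451.2, 273.1, 126.6]
ee_rot: [180.0, 0.0, 170.1]
force: [0.8, -1.6, -1.4]
gripper_width: 20.7
gripper_force: 6.0
```

```bash
python3 tail.py | grep -v '\[608'|head -3
```

```text
[ 305  212   38   38 1187] [323.4 230.9]
[451.2 273.1 126.6] [180.    0.  170.1] 20.723567106911847 5.999550819396973 [ 0.8 -1.6 -1.4]
-20 [324.7 185.3] -10 [324.7 184.9] 0 [324.8 186.4] 10 [324.8 190. ] 20 [324.8 195.7] 30 [324.9 203.6] 40 [324.9 213.4] 50 [324.9 224.8] 60 [324.9 237.5] 70 [324.9 250.6] 80 [324.8 263.8] 90 [324.8 276.1]
```

Request:
{"fn": "apply_moves", "kwargs": {"deltas": [[-0.005, 0, 0, 0, -1], [-0.01, 0, 0, 0, -1], [-0.015, 0, 0, 0, -1], [-0.02, 0, 0, 0, -1], [-0.02, 0, 0, 0, -1]], "grip_force": 4}}

```text
time_s: 32.5
ee_pos: [470.5, 269.7, 126.5]
ee_rot: [-180.0, 0.0, 170.1]
force: [-0.9, -0.3, -0.5]
gripper_width: 20.9
gripper_force: 4.0
```

```bash
python3 tail.py | grep -v '\[608'|head -2
```

```text
[ 305  212   38   38 1201] [323.5 231.2]
[470.5 269.7 126.5] [-180.     0.   170.1] 20.942592411502602 3.999883309006691 [-0.9 -0.3 -0.5]
```

Request:
{"fn": "apply_moves", "kwargs": {"deltas": [[-0.004, 0, 0, 0, -1], [-0.008, 0, 0, 0, -1], [-0.012, 0, 0, 0, -1], [-0.016, 0, 0, 0, -1], [-0.016, 0, 0, 0, -1]]}}

```text
time_s: 33.05
ee_pos: [486.3, 267.0, 126.6]
ee_rot: [180.0, 0.0, 170.1]
force: [-0.1, 0.3, -1.4]
gripper_width: 20.9
gripper_force: 4.0
```

```bash
python3 tail.py | grep -v '\[608'|head -2
```

```text
[ 304  216   39   34 1116] [323.4 233.5]
[486.3 267.  126.6] [180.    0.  170.1] 20.937009543348058 3.99996779859066 [-0.1  0.3 -1.4]
```

Request:
{"fn": "apply_moves", "kwargs": {"deltas": [[-0.004, 0, 0, 0, -1], [-0.008, 0, 0, 0, -1], [-0.012, 0, 0, 0, -1], [-0.016, 0, 0, 0, -1], [-0.016, 0, 0, 0, -1]]}}

```text
time_s: 33.6
ee_pos: [502.1, 264.3, 126.5]
ee_rot: [180.0, 0.0, 170.1]
force: [-1.3, -0.6, -0.3]
gripper_width: 21.0
gripper_force: 4.0
```

```bash
python3 tail.py | grep -v '\[608'|head -2;python3 - <<'E'
from h import *
# side view: thin crop check of pen handle px? predict pivot & tip
st=env.state();S=cam('side')
p=st['ee_pos']+[0,0,37.3];print(proj(S,p))
E
```

```text
[304 220  39  30 978] [323.4 236. ]
[502.1 264.3 126.5] [180.    0.  170.1] 21.004632673847166 3.9999454468488693 [-1.3 -0.6 -0.3]
[424.7 220.6]
```

```bash
python3 - <<'E'
from h import *
st=env.state();C=cam('wrist',st);A=rpy(st['ee_rot'])
for th in range(40,95,5):
    t=np.radians(th);out=[]
    for a,n in((28,10),(28,-10),(22,10)):
        p=np.array([a*np.cos(t)+n*np.sin(t),0,-37.3-a*np.sin(t)+n*np.cos(t)]);out.append(proj(C,st['ee_pos']+A@p)[1])
    print(th,np.array(out))
im=cv2.imread('pics/last.png');print(im[205:262:3,324])
E
```

```text
40 [206.  243.  212.6]
45 [209.4 248.8 215.1]
50 [213.3 254.6 217.9]
55 [217.6 260.5 221. ]
60 [222.3 266.2 224.5]
65 [227.3 271.8 228.3]
70 [232.5 277.1 232.2]
75 [238.1 282.1 236.4]
80 [243.8 286.8 240.8]
85 [249.6 291.1 245.3]
90 [255.4 295.  249.9]
[[ 85  81  80]
 [ 87  85  80]
 [ 89  86  82]
 [ 85  83  77]
 [ 86  84  81]
 [ 67 133 152]
 [ 15 173 201]
 [  5 170 199]
 [  0 167 196]
 [  0 170 198]
 [  0 170 199]
 [  0 171 200]
 [  6 170 201]
 [  0 170 199]
 [  0 171 200]
 [  0 170 200]
 [  0 170 200]
 [  0 173 203]
 [ 31 110 129]]
```

Request:
{"fn": "apply_moves", "kwargs": {"deltas": [[-0.005, 0, -0.001, 0, -1], [-0.01, 0, -0.003, 0, -1], [-0.015, 0, -0.004, 0, -1], [-0.02, 0, -0.005, 0, -1], [-0.025, 0, -0.006, 0, -1]]}}

```text
time_s: 34.15
ee_pos: [526.5, 260.0, 132.7]
ee_rot: [-180.0, 0.0, 170.2]
force: [-0.8, 0.1, -1.4]
gripper_width: 21.2
gripper_force: 4.0
```

```bash
sed -i 's/m\[250:\]=0/m[258:]=0/' tail.py; python3 tail.py | grep -v '\[608'|head -2
```

```text
[ 304  227   40   31 1023] [323.4 243.3]
[564 226  13   8  45] [571.3 229.7]
```

Request:
{"fn": "apply_moves", "kwargs": {"deltas": [[-0.005, 0, -0.001, 0, -1], [-0.01, 0, -0.002, 0, -1], [-0.014, 0, -0.004, 0, -1], [-0.018, 0, -0.005, 0, -1], [-0.018, 0, -0.005, 0, -1]]}}

```text
time_s: 34.7
ee_pos: [544.5, 256.9, 137.8]
ee_rot: [180.0, 0.0, 170.1]
force: [-1.1, -0.2, -0.7]
gripper_width: 21.1
gripper_force: 4.0
```

```bash
python3 tail.py | grep -v '\[608'|head -2
```

```text
[ 508  207   70   48 1800] [541.2 233.6]
[304 232  40  26 860] [323.4 246. ]
```

```bash
cat > side.py <<'E'
from h import *
st=env.state();S=cam('side');im=cams.grab_frame('side')
p=proj(S,st['ee_pos']+[0,0,66]);m=cv2.inRange(cv2.cvtColor(im,40),(15,90,60),(38,255,255));n,l,q,cc=cv2.connectedComponentsWithStats(m)
print('pred',p)
for i in range(1,n):
    if q[i,4]>3 and np.linalg.norm(cc[i]-p)<45: print('side',q[i],cc[i])
x,y=p.astype(int);cv2.imwrite('pics/sc.png',im[y-40:y+60,x-50:x+50])
E
python3 side.py
python3 - <<'E'
from h import *
im=cv2.imread('pics/last.png')
print(im[222:262:2,324].mean(1).astype(int), [tuple(map(int,im[r,324])) for r in (228,232,236,244,252,258)])
hsv=cv2.cvtColor(im,40);m=cv2.inRange(hsv,(18,110,90),(35,255,255))
for r in range(230,262,3): 
    c=np.flatnonzero(m[r,290:360]);print(r,(c.min()+290,c.max()+290) if len(c) else None,end=' ')
E
```

```text
pred [418.6 221.7]
side [428 205   5   5  22] [430.1 207. ]
side [409 206  11   7  20] [413.7 209.1]
side [436 207   5   5  14] [438.1 208.8]
[ 44  43  44  42  55  78 128 127 127 126 127 126 127 130 130 127 127 128
 123  76] [(39, 43, 45), (27, 95, 112), (0, 176, 206), (0, 175, 205), (0, 176, 206), (0, 171, 200)]
230 None 233 (np.int64(316), np.int64(331)) 236 (np.int64(311), np.int64(336)) 239 (np.int64(308), np.int64(338)) 242 (np.int64(307), np.int64(340)) 245 (np.int64(305), np.int64(342)) 248 (np.int64(305), np.int64(342)) 251 (np.int64(304), np.int64(343)) 254 (np.int64(305), np.int64(342)) 257 (np.int64(305), np.int64(342)) 260 (np.int64(307), np.int64(340))
```

Request:
{"fn": "apply_moves", "kwargs": {"deltas": [[-0.003, 0, 0, 0, -1], [-0.006, 0, 0, 0, -1], [-0.009, 0, 0, 0, -1], [-0.011, 0, 0, 0, -1], [-0.011, 0, 0, 0, -1]]}}

```text
time_s: 35.3
ee_pos: [554.9, 255.1, 137.5]
ee_rot: [-180.0, 0.0, 170.1]
force: [0.1, 0.0, -1.5]
gripper_width: 20.8
gripper_force: 4.0
```

```bash
cat > cap.py <<'E'
from h import *
st=env.state();im=cams.grab_frame('wrist');cv2.imwrite('pics/last.png',im)
m=cv2.inRange(cv2.cvtColor(im,40),(18,110,90),(35,255,255));m[262:]=0;m[:,:290]=0;m[:,360:]=0
for r in range(225,262,4):
    c=np.flatnonzero(m[r]);print(r,(c.min(),c.max()) if len(c) else None,end=' ')
print('top',np.flatnonzero(m.any(1)).min(),st['ee_pos'],st['force'],st['gripper_width'])
d=st['ee_pos'][:2]-[552.8,254.6];print('hx,hy',d@[.985,-.174],d@[.174,.985])
E
python3 cap.py
```

```text
225 None 229 None 233 (np.int64(323), np.int64(323)) 237 (np.int64(313), np.int64(333)) 241 (np.int64(309), np.int64(338)) 245 (np.int64(306), np.int64(340)) 249 (np.int64(305), np.int64(342)) 253 (np.int64(304), np.int64(343)) 257 (np.int64(305), np.int64(342)) 261 None top 233 [554.9 255.1 137.5] [ 0.1  0.  -1.5] 20.794134304002988
hx,hy 2.0134412282357212 0.8306743057636825
```

Request:
{"fn": "apply_moves", "kwargs": {"deltas": [[-0.002, 0, 0, 0, -1], [-0.004, 0, 0, 0, -1], [-0.005, 0, 0, 0, -1], [-0.005, 0, 0, 0, -1]]}}

```text
time_s: 35.75
ee_pos: [559.7, 254.2, 137.6]
ee_rot: [-180.0, 0.0, 170.1]
force: [-0.4, 0.3, 0.5]
gripper_width: 20.9
gripper_force: 4.0
```

```bash
python3 cap.py
```

```text
225 None 229 None 233 None 237 (np.int64(314), np.int64(330)) 241 (np.int64(310), np.int64(336)) 245 (np.int64(307), np.int64(339)) 249 (np.int64(305), np.int64(341)) 253 (np.int64(305), np.int64(342)) 257 (np.int64(304), np.int64(343)) 261 None top 235 [559.7 254.2 137.6] [-0.4  0.3  0.5] 20.894820087473004
hx,hy 6.818068986171343 0.817985782550998
```

Request:
{"fn": "apply_moves", "kwargs": {"deltas": [[0, 0, 0.002, 0, -1], [0, 0, 0.004, 0, -1], [0, 0, 0.006, 0, -1], [0, 0, 0.006, 0, -1]]}}

```text
time_s: 36.2
ee_pos: [559.3, 254.1, 131.1]
ee_rot: [-180.0, -0.0, 170.2]
force: [0.2, -0.3, -1.1]
gripper_width: 20.9
gripper_force: 4.0
```

```bash
python3 cap.py
```

```text
225 None 229 None 233 None 237 (np.int64(314), np.int64(331)) 241 (np.int64(310), np.int64(336)) 245 (np.int64(307), np.int64(340)) 249 (np.int64(305), np.int64(341)) 253 (np.int64(304), np.int64(342)) 257 (np.int64(304), np.int64(343)) 261 None top 235 [559.3 254.1 131.1] [ 0.2 -0.3 -1.1] 20.946522094183788
hx,hy 6.476321383817038 0.6867310167499823
```

Request:
{"fn": "apply_moves", "kwargs": {"deltas": [[0, 0, 0.0015, 0, -1], [0, 0, 0.003, 0, -1], [0, 0, 0.0045, 0, -1], [0, 0, 0.005, 0, -1]]}}

```text
time_s: 36.65
ee_pos: [559.4, 254.2, 126.4]
ee_rot: [-180.0, -0.0, 170.2]
force: [0.7, -0.5, -0.7]
gripper_width: 21.4
gripper_force: 4.0
```

```bash
python3 cap.py
```

```text
225 None 229 None 233 None 237 (np.int64(314), np.int64(331)) 241 (np.int64(310), np.int64(336)) 245 (np.int64(307), np.int64(339)) 249 (np.int64(305), np.int64(341)) 253 (np.int64(304), np.int64(342)) 257 (np.int64(304), np.int64(343)) 261 None top 235 [559.4 254.2 126.4] [ 0.7 -0.5 -0.7] 21.39813727425229
hx,hy 6.556885290018655 0.7461577938598942
```

Request:
{"fn": "apply_moves", "kwargs": {"deltas": [[0, 0, 0.0015, 0, -1], [0, 0, 0.003, 0, -1], [0, 0, 0.004, 0, -1], [0, 0, 0.004, 0, -1]]}}

```text
time_s: 37.1
ee_pos: [559.4, 254.2, 122.5]
ee_rot: [-180.0, -0.0, 170.2]
force: [-0.1, 0.3, 0.4]
gripper_width: 20.7
gripper_force: 4.0
```

```bash
python3 cap.py
```

```text
225 None 229 None 233 None 237 (np.int64(314), np.int64(331)) 241 (np.int64(310), np.int64(336)) 245 (np.int64(307), np.int64(339)) 249 (np.int64(305), np.int64(341)) 253 (np.int64(304), np.int64(342)) 257 (np.int64(304), np.int64(343)) 261 None top 235 [559.4 254.2 122.5] [-0.1  0.3  0.4] 20.73231274931509
hx,hy 6.595028090449196 0.8061571335242823
```

Request:
{"fn": "apply_moves", "kwargs": {"deltas": [[0, 0, 0.0015, 0, -1], [0, 0, 0.003, 0, -1], [0, 0, 0.004, 0, -1], [0, 0, 0.004, 0, -1]]}}

```text
time_s: 37.55
ee_pos: [560.5, 254.2, 119.8]
ee_rot: [180.0, 0.2, 170.2]
force: [0.5, -0.8, 4.1]
gripper_width: 21.3
gripper_force: 4.0
```

```bash
python3 cap.py
```

```text
225 None 229 None 233 None 237 (np.int64(323), np.int64(323)) 241 (np.int64(313), np.int64(332)) 245 (np.int64(309), np.int64(337)) 249 (np.int64(306), np.int64(340)) 253 (np.int64(305), np.int64(342)) 257 (np.int64(304), np.int64(343)) 261 None top 237 [560.5 254.2 119.8] [ 0.5 -0.8  4.1] 21.31404570598801
hx,hy 7.642353434424567 0.9242351945076547
```

Request:
{"fn": "apply_moves", "kwargs": {"deltas": [[0, 0, 0.0015, 0, -1], [0, 0, 0.003, 0, -1], [0, 0, 0.003, 0, -1]]}}

```text
time_s: 37.9
ee_pos: [560.2, 254.2, 116.5]
ee_rot: [180.0, 0.1, 170.2]
force: [0.5, -1.3, 4.0]
gripper_width: 20.9
gripper_force: 4.0
```

```bash
python3 cap.py
```

```text
225 None 229 None 233 None 237 None 241 (np.int64(320), np.int64(326)) 245 (np.int64(312), np.int64(334)) 249 (np.int64(309), np.int64(337)) 253 (np.int64(306), np.int64(340)) 257 (np.int64(305), np.int64(342)) 261 None top 241 [560.2 254.2 116.5] [ 0.5 -1.3  4. ] 20.934064440012364
hx,hy 7.407595479314197 0.8805965008398795
```

Request:
{"fn": "apply_moves", "kwargs": {"deltas": [[0, 0, 0, 0, -0.5], [0, 0, 0, 0, -0.45], [0, 0, 0, 0, -0.4], [0, 0, 0, 0, -0.3], [0, 0, 0, 0, -0.2]]}}

```text
time_s: 38.45
ee_pos: [559.3, 254.3, 115.4]
ee_rot: [-180.0, -0.0, 170.2]
force: [0.0, -0.1, -0.3]
gripper_width: 35.6
gripper_force: 0.0
```

```bash
python3 cap.py
```

```text
225 None 229 None 233 None 237 None 241 None 245 None 249 (np.int64(319), np.int64(326)) 253 (np.int64(312), np.int64(335)) 257 (np.int64(309), np.int64(337)) 261 None top 249 [559.3 254.3 115.4] [ 0.  -0.1 -0.3] 35.63936701320237
hx,hy 6.481492532021277 0.8114288522298525
```

Request:
{"fn": "apply_moves", "kwargs": {"deltas": [[0, 0, 0, 0, 0.4], [0, 0, 0, 0, 0.4], [0, 0, 0, 0, 0.4], [0, 0, 0, 0, 0.4], [0, 0, 0, 0, 0.4]]}}

```text
time_s: 39.0
ee_pos: [559.5, 254.3, 115.6]
ee_rot: [-180.0, 0.0, 170.2]
force: [-0.7, 0.2, 0.2]
gripper_width: 63.7
gripper_force: 0.0
```

```bash
python3 cap.py
```

```text
225 None 229 None 233 None 237 None 241 None 245 None 249 (np.int64(317), np.int64(330)) 253 (np.int64(311), np.int64(336)) 257 (np.int64(308), np.int64(340)) 261 None top 248 [559.5 254.3 115.6] [-0.7  0.2  0.2] 63.69178020958416
hx,hy 6.6074280948093485 0.8571969104268586
```

Request:
{"fn": "apply_moves", "kwargs": {"deltas": [[0, 0, -0.02, 0, 0.4], [0, 0, -0.05, 0, 0.4], [0, 0, -0.09, 0, 0.4], [0, 0, -0.13, 0, 0.4], [0.03, 0, -0.15, 0, 0.4]]}}

```text
time_s: 39.55
ee_pos: [533.2, 259.6, 268.8]
ee_rot: [179.8, 0.4, 170.0]
force: [0.0, 0.8, -0.4]
gripper_width: 63.7
gripper_force: 0.0
```

Request:
{"fn": "apply_moves", "kwargs": {"deltas": [[0.05, 0, 0, 0, 0.4], [0.08, 0, 0, 0, 0.4], [0.08, 0, 0, 0, 0.4], [0.08, 0, 0, 0, 0.4]]}}

```text
time_s: 39.95
ee_pos: [451.1, 273.2, 266.1]
ee_rot: [180.0, 0.1, 170.2]
force: [-0.2, 0.1, -0.1]
gripper_width: 63.5
gripper_force: 0.0
```

```bash
python3 - <<'E'
from h import *
def tri(L):
    M=0;b=0
    for (K,A,e),uv in L:
        d=A@np.linalg.solve(K,[*uv,1]);d/=np.linalg.norm(d);P=np.eye(3)-np.outer(d,d);M=M+P;b=b+P@e
    X=np.linalg.solve(M,b);return X,[np.round(proj(c,X)-uv,1) for c,uv in L]
st=env.state();L=[]
for n in('side','top','wrist'):
    C=cam(n,st);im=cams.grab_frame(n);p=proj(C,[552.8,254.6,186]);cv2.imwrite(f'pics/f_{n}.png',im)
    m=cv2.inRange(cv2.cvtColor(im,40),(15,90,60),(38,255,255));k,l,q,cc=cv2.connectedComponentsWithStats(m);print(n,'pred',p)
    c=[(np.linalg.norm(cc[i]-p),i) for i in range(1,k) if q[i,4]>6];d,i=min(c);print(q[i],cc[i],d)
    if d<25:L.append((C,cc[i]))
if len(L)>1:
    X,r=tri(L);print(X,r);d=X[:2]-[552.8,254.6];print('hx,hy',d@[.985,-.174],d@[.174,.985])
E
```

```text
side pred [415.3 227.1]
[412 225   7   8  38] [414.7 228.2] 1.2513340597456797
top pred [174.4 206.5]
[171 202   9   7  46] [175.  205.3] 1.2952393141509397
wrist pred [323. 297.]
[315 290  18  16 245] [323.3 297.3] 0.46840918762960954
[555.2 254.4 183.1] [array([-0. ,  0.1]), array([-0. ,  0.2]), array([-0.1,  0.3])]
hx,hy 2.434485509000072 0.26800579996618645
```

```bash
python3 -c "
from workcell import env
print(env.job_done())"
```

```text
the job is handed in; nothing more can be done
None
```

The job is handed in. The pen was laid in the cradle, let go, regripped and parked; by my camera measurements it stands upright, tip down and home in the stand's pocket, released. I had no picture views left to look at the final seating, and I did not re-measure the tape, tin, jar and eraser at the end.

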